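Crack the soap nuts for the wash and put the tin back on the rack

ROBOT

A 6-joint arm with a two-finger parallel gripper is mounted at the origin on the work surface. World frame = base frame: x ahead of the robot, y to its left, z up, the work surface at z = 0. Lengths are in m, angles in rad, forces in N, time in s.
With the tool pointing down it reaches from about 0.3 to 0.875 m from the base axis. Payload 6.4 kg.
Tool frame: the origin (TCP) lies midway between the tips of the shut fingers; the grasp point (between the pads) lies 19 mm behind it; x points along the fingers, y is the direction in which the jaws open and shut, and the axes are right-handed (so a half turn about x gives the same grasp; the last joint's range is limited). The gripper opens to 88 mm and grips with 3 to 60 N. Pads are 18 mm wide; open, the fingers measure 123 mm over their backs; the gripper's body (75 mm by 187 mm) begins 45 mm behind the grasp point.
Start: joints at [-1.49, 0.181, 1.607, -0, 1.354, -0.206], TCP at [0.163, -0.552, 0.239] pointing down, gripper open.
Joint ranges: [-2.99, 2.99], [-0.89, 2.07], [0.3, 2.58], [-1.14, 4.28], [0, 2.63], [-3.12, 3.12]. Speed limits (rad/s): [2.57, 2.57, 3.01, 3.14, 3.14, 3.14].

INTERFACE

Orientations are given as a unit quaternion [x, y, z, w].
In Python, from plant import sense, camera, camera_params, finish_job gives the robot as it stands.
- The arm moves only by the tool arm_command, never from a script. Its argument "series" is a list that holds one entry, the list of rows, each a list of 7 numbers: the turn, a rotation vector about the tool's x, y, z in rad, then the shift along the tool's x, y, z in cm, then the finger opening in cm, from 0 to 8.81. In form: [[[wx, wy, wz, x, y, z, claw], ...]]. A call has 1 to 20 rows; each row shifts and turns the commanded pose from where the row before left it, along the tool's axes as they then stand; what a row does not reach is not made up. A row lasts 1/10 s, in which the tool goes at most 50 mm and 8.59 degrees, less where a joint would pass 70% of its speed; a pose out of reach is approached as far as the arm can. A call is refused whole if a number of a shift passes 5 or a number of a turn 0.15, either way. A call with a gripper value outside its range is refused whole. The fingers move at their own pace and stop on an object; "newtons" is the grip in N (left out, the last holds). Time passes only in rows, so rows that do not move let the fingers close. It gives the time, the measured TCP pose, the force and the opening at its end, in the units of the state.
- sense(): the state, without advancing time (a new reading comes with each control period).
- camera(name): name is "side" or "top"; returns the picture (384x512x3 uint8, blue, green, red); there is no depth.
- camera_params(name): a dict with "mtx" (3x3 intrinsics, pixels), "dist_coeffs" ([k1, k2, p1, p2, k3] as OpenCV has them; the pictures are not rectified), "world_to_cam" (4x4, takes a point from world to camera coordinates). Camera axes: x right, y down, z forward; pixel columns grow to the right and rows downward; lengths in m; the calibration is good to about 2 mm. A picture is of the moment at which its call begins. camera_params takes no time and is no camera call.
- finish_job(): hands the job in, once; it reports no verdict.
The state is a dict: "clock": time; "qpos": joint angles; "joint_vel": joint speeds; "effort": joint torques, N m; "tcp_pos": TCP position; "orientation": TCP orientation; "force": force on the tool from outside, world axes, zero at the start; "wrist_torque": the same for the moment, N m; "width": finger opening in m.
Only numpy, scipy, OpenCV 4.12 (cv2) and the standard library are available. Lean on these libraries where they do the work, as an engineer would, in place of code of your own. Each camera call takes 0.05 s, during which the arm holds its last target.

TASK

Crack every whole soap nut that is in the beech tray: lay it between the jaws of the nutcracker, lengthwise along the arms, and squeeze the two handles together until the shell gives. Collect the cracked nuts in the steel tin that stands on the ledge. That tin belongs upright on the slats of the chrome rack, beside its mate, with its handle pointing straight out to the front of the rack (the robot's side) as the mate's does; leave the mate, the bottle and the peg bowl where they are, and hold the nuts lightly, with under 30 N, so that the gripper does not crush them.

Things in the scene. Friction and masses are not known exactly. Their poses are not given: they have to be found in the camera images.
- cracker: steel lever nutcracker lying on its side on the ledge, loose, 0.26 kg, 1 to 25 mm above the ledge. Origin: on the ledge under the upright hinge pin (boss 20 mm across). Two arms, bars 8 mm wide with tops 20 mm above the ledge, run from the pin along -x to 180 mm, on them flat jaws at 42 to 70 mm. x, y axes belong to the right-hand (-y) arm: x is the centre line when open; closing by q turns the centre line q/2 about z.
- cracker_left (a point): point on the OUTER side of the left-hand (+y) handle, 155 mm from the pin, 11 mm above the ledge: where to press it. It moves with that arm.
- cracker_right (a point): the same on the right-hand (-y) handle. The two lie 65 mm apart when open, 37 mm when the jaws meet a whole nut, 26 mm when it is cracked, 22 mm at the stop.
- cracker_arm (a joint): angle by which the left-hand arm has closed towards the other, rad: 0 fully open (a light spring, about 2 N at the handles, keeps it there), about 0.18 when the jaws meet a whole nut, about 0.25 when it has cracked, 0.28 at the stop. Cracking takes about 18 N on each handle 155 mm from the pin; then the resistance drops and the handles go 11 mm further together.
- cracker_jaw (a point): the middle between the open jaws (34 mm apart; 28 mm between the low lips at their ends, 11 to 14 mm either way along the arms), 56 mm from the pin, 13 mm above the ledge: where the middle of a nut goes, the nut standing on the ledge with its x axis along the arms. Between 20 and 90 mm from the pin the open arms leave 44 mm, but for the jaws.
- tin: the tin to fill: round steel tin, outer diameter 64 mm, 55 mm high, wall 3 mm, floor 4 mm thick, open top, 0.16 kg, standing on the ledge; loop handle of 10 mm bar on its +y side reaching 69 mm from the centre. Origin: centre of the underside, z up.
- tin_handle (a point): middle of the tin's loop handle, 55 mm from the tin's axis on its +y side, 29 mm above its underside
- mate: an equal tin, empty, standing on the rack with its handle (+y) to the front; not to be disturbed. Origin: centre of the underside.
- rack: chrome slotted rack bolted to the ledge: five slats along its y axis, 460 mm long, 116 mm deep (x), tops of the slats 45 mm above the ledge, open below. Origin: on the ledge under its centre. Its front is the long side at -x, towards the robot. Three white scoops stand upright in the slots at its +y end (from y = 155 to 225 mm, up to 125 mm above the ledge); the rest is free but for the mate.
- tray: shallow square beech tray, 160 x 160 mm, rim 10 mm high, floor 5 mm thick, fixed; the nuts stand in it about 60 mm apart. Origin: centre of the underside.
- bottle: closed glass bottle, 62 mm across, 190 mm high, standing; not to be disturbed. Origin: centre of the underside.
- pegbowl: small beech bowl of clothes pegs, 100 mm across, about 55 mm high with the pegs; not to be disturbed. Origin: centre of the underside.
- nut0: dried soap nut, brown, 29 mm long (x axis; a pale seam runs lengthwise over the top), 24 mm across (y), 26 mm high, 20 g, standing on a flat scar 15 mm wide; origin at the scar's centre. Lengthwise it does not crack. Pressed across (along y) the shell holds up to about 40 N, then suddenly caves in to 20 mm and stays so; a flap of shell springs up on top. To be gripped with under 30 N. May be absent.
- nut0_mid (a point): middle of nut0, 13 mm above its scar
- nut0_shell (a joint): how far the shell of nut0 has caved in, m: 0 whole, 0.004 cracked
- nut1: dried soap nut, brown, 29 mm long (x axis; a pale seam runs lengthwise over the top), 24 mm across (y), 26 mm high, 20 g, standing on a flat scar 15 mm wide; origin at the scar's centre. Lengthwise it does not crack. Pressed across (along y) the shell holds up to about 40 N, then suddenly caves in to 20 mm and stays so; a flap of shell springs up on top. To be gripped with under 30 N. May be absent.
- nut1_mid (a point): middle of nut1, 13 mm above its scar
- nut1_shell (a joint): how far the shell of nut1 has caved in, m: 0 whole, 0.004 cracked
- nut2: dried soap nut, brown, 29 mm long (x axis; a pale seam runs lengthwise over the top), 24 mm across (y), 26 mm high, 20 g, standing on a flat scar 15 mm wide; origin at the scar's centre. Lengthwise it does not crack. Pressed across (along y) the shell holds up to about 40 N, then suddenly caves in to 20 mm and stays so; a flap of shell springs up on top. To be gripped with under 30 N. May be absent.
- nut2_mid (a point): middle of nut2, 13 mm above its scar
- nut2_shell (a joint): how far the shell of nut2 has caved in, m: 0 whole, 0.004 cracked
- nut3: dried soap nut, brown, 29 mm long (x axis; a pale seam runs lengthwise over the top), 24 mm across (y), 26 mm high, 20 g, standing on a flat scar 15 mm wide; origin at the scar's centre. Lengthwise it does not crack. Pressed across (along y) the shell holds up to about 40 N, then suddenly caves in to 20 mm and stays so; a flap of shell springs up on top. To be gripped with under 30 N. May be absent.
- nut3_mid (a point): middle of nut3, 13 mm above its scar
- nut3_shell (a joint): how far the shell of nut3 has caved in, m: 0 whole, 0.004 cracked
Mind the look-alikes: they are no part of the job. What is shaped like the tin but yellow is not meant.

How it is judged:
On the way, in this order (a step that is already met when the one before it is completed fails the run):
1. a nut has been cracked between the jaws of the nutcracker (((value of joint nut0_shell above 0.003 m and horizontal distance between nut0_mid and cracker_jaw below 0.025 m) or (value of joint nut1_shell above 0.003 m and horizontal distance between nut1_mid and cracker_jaw below 0.025 m) or (value of joint nut2_shell above 0.003 m and horizontal distance between nut2_mid and cracker_jaw below 0.025 m) or (value of joint nut3_shell above 0.003 m and horizontal distance between nut3_mid and cracker_jaw below 0.025 m))), for 0.1 s.
2. every nut is cracked and lies in the tin (value of joint each of nut0_shell, nut1_shell, nut2_shell, nut3_shell above 0.003 m and horizontal distance between each of nut0_mid, nut1_mid, nut2_mid, nut3_mid and tin below 0.029 m and z of nut0_mid in the frame of tin between 0 and 0.06 m and z of nut1_mid in the frame of tin between 0 and 0.06 m and z of nut2_mid in the frame of tin between 0 and 0.06 m and z of nut3_mid in the frame of tin between 0 and 0.06 m), for 0.3 s.
At the end, for the whole second after the job is handed in: Every nut present is cracked and lies in the tin; the tin stands upright and still on the rack's slats, within 30 mm of its long centre line and 0.2 m of the mate, handle to the front within 0.35 rad; mate, bottle and peg bowl within 30 mm of their places (all of step 2 and x of tin in the frame of rack between -0.03 and 0.03 m and y of tin in the frame of rack between -0.215 and 0.15 m and z of tin in the frame of rack between 0.041 and 0.05 m and angle between each of tin, mate's own z axis and vertical below 0.1 rad and angle between the y axis of tin and the x axis of rack, either way round below 0.35 rad and x of tin_handle in the frame of rack below -0.018 m and horizontal distance between tin and mate below 0.2 m and linear speed of tin below 0.02 m/s); the robot touches nothing.
It fails at once if the other tin is pushed more than 30 mm from its place (distance of mate from where it was at the start of the episode above 0.03 m).
It fails at once if the bottle is pushed more than 30 mm from its place (distance of bottle from where it was at the start of the episode above 0.03 m).
It fails at once if the peg bowl is pushed more than 30 mm from its place (distance of pegbowl from where it was at the start of the episode above 0.03 m).
It fails at once if a nut is gripped with more than 32 N on each finger (hard enough to crush it) (contact force between the fingers and nut0 above 64 N or contact force between the fingers and nut1 above 64 N or contact force between the fingers and nut2 above 64 N or contact force between the fingers and nut3 above 64 N).
Of nut0, nut1, nut2, nut3 only 2 to 3 are there at a start; the rules pass over those that are not, and their reading is None.
At some moment in a run one of tin, cracker may be knocked a few centimetres aside while the robot is not near it.
It also fails if it takes over 210 s, if anything falls off the work surface, if the arm or the gripper's body presses on something with over 40 N, if the wrist force passes 120 N, or if a joint passes its speed limit or range.

## Working session

There is one attempt and no reset: what is moved stays moved. The work goes in short steps, Python scripts to look and compute and a tool call to move; the robot and the scene stay as the last step left them, time stands still between calls to the robot, and variables do not carry over. Pictures are saved under pics/ and viewed, and the job is handed in when it is done.

Besides the shell and the picture viewer there is one more tool, called after ">>>" as name([rows], argument=value, ...), one row to a line, values as JSON. arm_command: Moves the arm, as the interface text tells. Its arguments: {"type":"object","properties":{"series":{"type":"array","items":{"type":"array","items":{"type":"array","items":{"type":"number"}}}},"newtons":{"type":"number"}},"required":["series"]}

```bash
ls; mkdir -p pics
python3 - <<'E'
from plant import *
import cv2
print(sense())
for n in("side","top"):
    print(n,camera_params(n)); cv2.imwrite(f"pics/{n}0.png",camera(n))
E
```

```text
pics
{'clock': 0.0, 'qpos': array([-1.49031217e+00,  1.81518669e-01,  1.60800082e+00, -1.78730986e-05,
        1.35379280e+00, -2.06290846e-01]), 'joint_vel': array([ 1.32859856e-03, -3.74089482e-04, -1.56551388e-03,  1.55757899e-04,
        5.67084589e-05, -7.74934920e-04]), 'effort': array([-9.86813466e-04, -4.33871233e+01, -3.41855550e+01,  7.01671536e-02,
        3.86357156e-02, -1.36640069e-04]), 'tcp_pos': array([ 0.16261742, -0.55096943,  0.23782619]), 'orientation': array([ 0.69988179,  0.10165168, -0.69981766,  0.10043735]), 'force': array([-0.69609711,  0.16479974,  0.47886387]), 'wrist_torque': array([-0.02191813,  0.01711992,  0.01279359]), 'width': 0.08841684689898811}
side {'mtx': array([[382.11966409,   0.        , 251.98160004],
       [  0.        , 382.11966409, 193.5967941 ],
       [  0.        ,   0.        ,   1.        ]]), 'dist_coeffs': array([0.01669385, 0.        , 0.        , 0.        , 0.        ]), 'world_to_cam': array([[ 0.96977191, -0.24296571, -0.02258562, -0.52721846],
       [-0.15318817, -0.5341495 , -0.83139503,  0.10522786],
       [ 0.18993638,  0.80972339, -0.55522266,  0.79078409],
       [ 0.        ,  0.        ,  0.        ,  1.        ]])}
top {'mtx': array([[474.2925211 ,   0.        , 254.76384428],
       [  0.        , 474.2925211 , 183.04521408],
       [  0.        ,   0.        ,   1.        ]]), 'dist_coeffs': array([-0.17454265,  0.        ,  0.        ,  0.        ,  0.        ]), 'world_to_cam': array([[-2.40020155e-02, -9.99711846e-01,  3.59307247e-04,
        -2.93460445e-02],
       [-9.71946642e-01,  2.32512827e-02, -2.34049358e-01,
         5.36767103e-01],
       [ 2.33973561e-01, -5.96688379e-03, -9.72224649e-01,
         1.20505211e+00],
       [ 0.00000000e+00,  0.00000000e+00,  0.00000000e+00,
         1.00000000e+00]])}
```

View pics/side0.png

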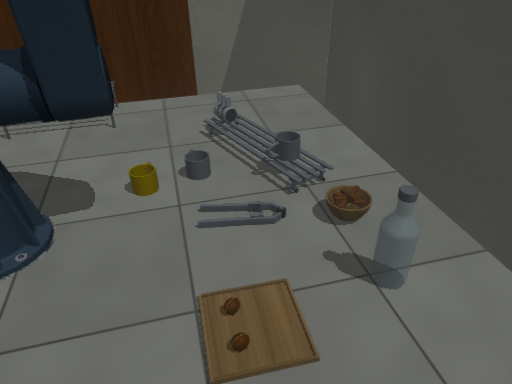

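View pics/top0.png

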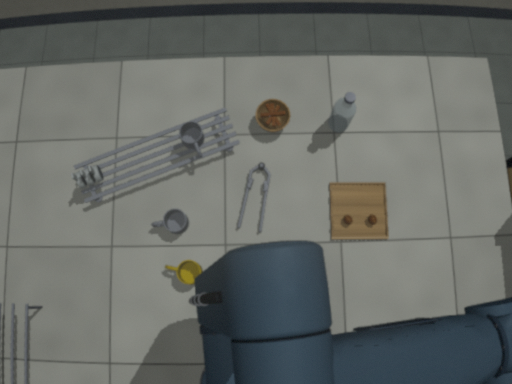

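The tray holds two nuts (side view about (232,305) and (240,341)). The cracker lies mid-table, the tin is at top (175,222), and the mate is on the rack at top (192,133). Next I'll build the helpers and measure.

```bash
cat > h.py <<'E'
from plant import *
import cv2, numpy as np
from scipy.spatial.transform import Rotation as R
P={n:camera_params(n) for n in("side","top")}
def ray(n,u,v):
    p=P[n]; q=cv2.undistortPoints(np.array([[[u,v]]],float),p["mtx"],p["dist_coeffs"])[0,0]
    T=p["world_to_cam"]; Rm=T[:3,:3]; c=-Rm.T@T[:3,3]; return c,Rm.T@np.r_[q,1]
def onz(n,u,v,z):
    c,d=ray(n,u,v); return c+d*(z-c[2])/d[2]
def tri(a,b):
    (c1,d1),(c2,d2)=ray("side",*a),ray("top",*b)
    s=np.linalg.lstsq(np.c_[d1,-d2],c2-c1,rcond=None)[0]
    p,q=c1+s[0]*d1,c2+s[1]*d2; return (p+q)/2,np.linalg.norm(p-q)
def proj(n,X):
    p=P[n];T=p["world_to_cam"]
    return cv2.projectPoints(np.array(X,float).reshape(-1,1,3),cv2.Rodrigues(T[:3,:3])[0],T[:3,3],p["mtx"],p["dist_coeffs"])[0][:,0]
def crop(img,x0,y0,x1,y1,f,fn):
    c=cv2.resize(img[y0:y1,x0:x1],None,fx=f,fy=f,interpolation=cv2.INTER_CUBIC); cv2.imwrite("pics/"+fn,c)
E
python3 - <<'E'
from h import *
t=cv2.imread("pics/top0.png"); s=cv2.imread("pics/side0.png")
crop(t,130,90,400,250,2.9,"t1.png"); crop(s,110,90,360,270,3.1,"s1.png")
hsv=cv2.cvtColor(t,cv2.COLOR_BGR2HSV)
for n,img,roi in(("top",t,(330,180,390,242)),("side",s,(195,280,320,380))):
    h=cv2.cvtColor(img,cv2.COLOR_BGR2HSV); x0,y0,x1,y1=roi
    m=((h[...,2]<105)&(h[...,1]>120)).astype(np.uint8); mm=np.zeros_like(m); mm[y0:y1,x0:x1]=m[y0:y1,x0:x1]
    k,_,st,ce=cv2.connectedComponentsWithStats(mm)
    for i in range(1,k):
        if st[i,4]>15: print(n,st[i],ce[i],onz(n,*ce[i],0.018))
E
```

```text
top [369 215   8   9  48] [372.35416667 218.72916667] [ 0.43797093 -0.36422104  0.018     ]
top [345 216   7   7  38] [348.07894737 218.84210526] [ 0.43969977 -0.29623098  0.018     ]
side [ 209  295   97   85 4739] [252.6914961  339.04536822] [ 0.45336374 -0.36639896  0.018     ]
side [279 299   8  13  39] [283.02564103 305.33333333] [ 0.51622083 -0.31847781  0.018     ]
side [292 313   5   8  18] [294.16666667 315.77777778] [ 0.5267937  -0.34261971  0.018     ]
```

View pics/t1.png

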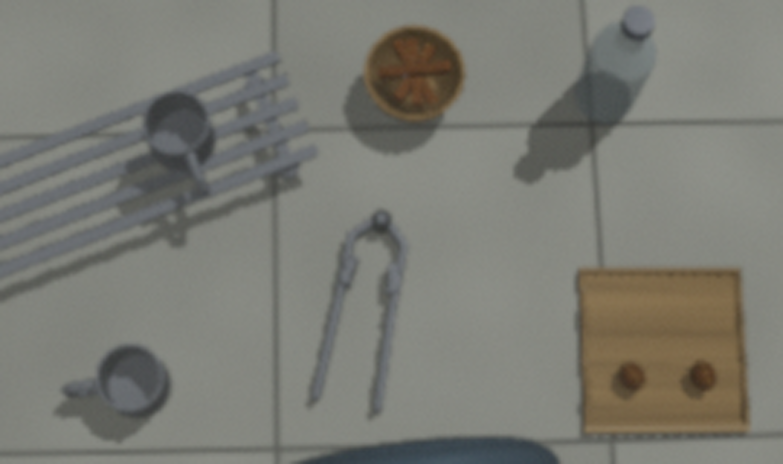

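View pics/s1.png

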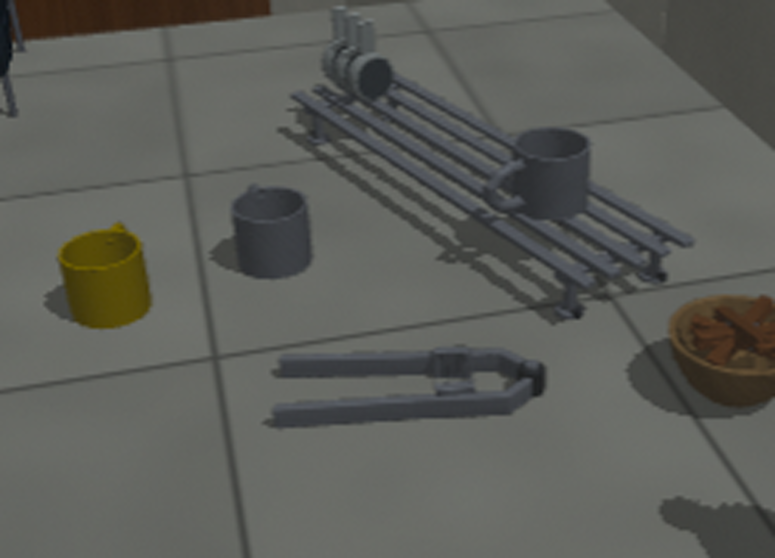

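The cracker pin is at top px (261,165) and the arm ends are at (238,229) and (260,232). The tin rim centre is near (176,221) with its handle to the left, and the mate's handle points to the front. Next: the exact poses and a zoom on the nuts.

Run:
```python
from h import *
t=cv2.imread("pics/top0.png"); s=cv2.imread("pics/side0.png")
a=cv2.resize(t[205:232,335:385],None,fx=12,fy=12,interpolation=cv2.INTER_CUBIC)
b=cv2.resize(s[290:355,215:265],None,fx=8,fy=8,interpolation=cv2.INTER_CUBIC)
cv2.imwrite("pics/n1.png",np.clip(a*1.6,0,255)); cv2.imwrite("pics/n2.png",np.clip(b*1.6,0,255))
f=lambda u,v:(130+u/2.9,90+v/2.9)
pin=onz("top",*f(381,218),.023); L=onz("top",*f(314,402),.02); Rr=onz("top",*f(376,412),.02)
print("pin",pin,"L",L,"R",Rr,np.linalg.norm((L-pin)[:2]),np.linalg.norm((Rr-pin)[:2]),np.linalg.norm(L-Rr))
print("tin rim",onz("top",*f(133,380),.055),"handle",onz("top",*f(72,388),.035))
print("mate rim",onz("top",*f(179,130),.1),"handle",onz("top",*f(204,186),.08))
print("rack front corner",onz("top",*f(316,151),.045),"back",onz("top",*f(277,58),.045))
for p in((80,166),(226,110),(92,201),(238,142)): print("slat ends",onz("top",*p,.045))
print("bowl",onz("top",*f(414,72),.05))
print("R tool",R.from_quat(sense()["orientation"]).as_matrix().round(3))
```

```text
pin [ 0.59652904 -0.06212697  0.023     ] L [0.42040103 0.00528796 0.02      ] R [ 0.4096222  -0.05242943  0.02      ] 0.18858909823962433 0.1871582440185844 0.05871525024790229
tin rim [0.43917095 0.16994328 0.055     ] handle [0.43590272 0.23070168 0.035     ]
mate rim [0.66383065 0.12341565 0.1       ] handle [0.61535493 0.10216563 0.08      ]
rack front corner [ 0.65849086 -0.0012552   0.045     ] back [0.75528573 0.03544812 0.045     ]
slat ends [0.60141366 0.44750215 0.045     ]
slat ends [0.75524813 0.03407845 0.045     ]
slat ends [0.5003445  0.40637725 0.045     ]
slat ends [0.65875962 0.00142387 0.045     ]
bowl [ 0.73533083 -0.09762797  0.05      ]
R tool [[-0.     0.283 -0.959]
 [ 0.002 -0.959 -0.283]
 [-1.    -0.002 -0.   ]][ WARN:0@0.058] global loadsave.cpp:1063 imwrite_ Unsupported depth image for selected encoder is fallbacked to CV_8U.
```

View pics/n1.png

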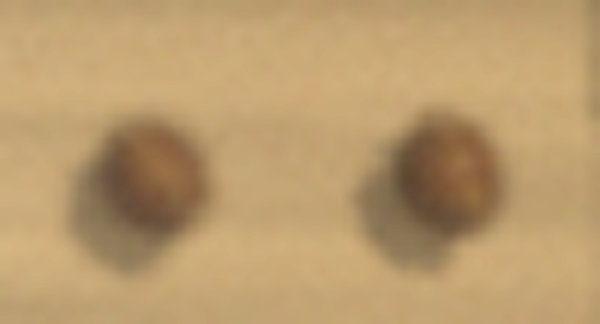

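View pics/n2.png

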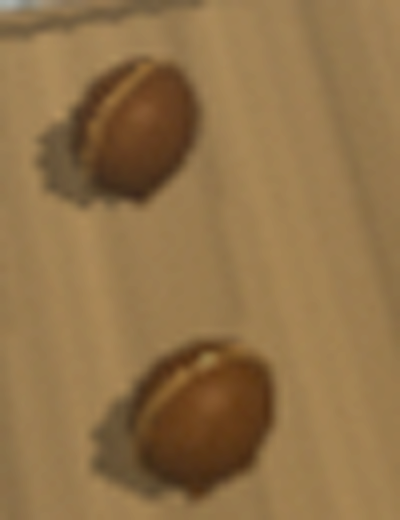

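Cracker axis, tin, mate and rack all fit the given sizes. The nut seams show clearly in the side view, so I'll get each nut's direction by casting seam pixels onto its surface.

```bash
cat >> h.py <<'E'
def onsph(n,u,v,C,r):
    c,d=ray(n,u,v); d=d/np.linalg.norm(d); b=d@(c-C); D=b*b-((c-C)@(c-C)-r*r)
    return c+d*(-b-np.sqrt(max(D,0)))
def blob(img,n,roi,z,f):
    h=cv2.cvtColor(img,cv2.COLOR_BGR2HSV); x0,y0,x1,y1=roi; mm=np.zeros(h.shape[:2],np.uint8)
    mm[y0:y1,x0:x1]=f(h)[y0:y1,x0:x1]
    k,_,st,ce=cv2.connectedComponentsWithStats(mm); i=1+np.argmax(st[1:,4]); return st[i],ce[i],onz(n,*ce[i],z)
def plan(x,y,z,phi):
    """turn about tool x then shift (cm) in tool axes after turn; tool down"""
    s=sense(); M=R.from_quat(s["orientation"]).as_matrix(); p0=np.arctan2(M[1,1],M[0,1])
    d=np.array([x,y,z])-s["tcp_pos"]; w=-((phi-p0+np.pi)%(2*np.pi)-np.pi)
    c,sn=np.cos(phi),np.sin(phi)
    print("phi0 %.3f turn wx %.3f | shift cm x(down) %.2f y %.2f z %.2f"%(p0,w,-d[2]*100,(d[0]*c+d[1]*sn)*100,(d[0]*sn-d[1]*c)*100),"| tilt",(M[:,0]).round(3),"width",round(s["width"],4),"t",round(s["clock"],1))
E
python3 - <<'E'
from h import *
s=cv2.imread("pics/side0.png")
f=lambda h:((h[...,0]<14)&(h[...,1]>130)).astype(np.uint8)
h=cv2.cvtColor(s,cv2.COLOR_BGR2HSV); print(h[306,234],h[343,243],h[320,260])
g=lambda u,v:(215+u/8,290+v/8)
C1=tri((232.2,306),(348,219)); C2=tri((240.3,341.5),(372,219)); print(C1,C2)
for C,pts in(((.4397,-.2962,.018),[(92,160),(97,125),(115,90),(150,63)]),((.438,-.3642,.018),[(142,415),(155,395),(180,372),(208,358),(228,348)])):
    C=np.array(C); Q=np.array([onsph("side",*g(*p),C,.0133) for p in pts])-C; print((Q*1000).round(1)); 
    d=Q[-1]-Q[0]; print("angle",np.arctan2(d[1],d[0]))
E
```

```text
[ 14 178  63] [ 14 191  64] [ 17 123  93]
(array([ 0.43798875, -0.29638291,  0.01608586]), np.float64(0.0031216593068758612)) (array([ 0.43625691, -0.36379381,  0.01557608]), np.float64(0.002701452154630545))
[[-13.6  -3.8  -4.5]
 [-11.9  -3.3   5. ]
 [ -7.3  -0.7  11.1]
 [  0.7   2.5  13. ]]
angle 0.42105261130177424
[[-14.3   1.2  -0.5]
 [-11.8  -0.1   6.2]
 [ -6.9  -0.2  11.4]
 [ -1.5   0.   13.2]
 [  2.6   1.3  13. ]]
angle 0.007772884750168979
```

```bash
python3 -c "
from h import *
plan(.439,-.295,.10,.42)"
```

```text
phi0 -1.284 turn wx -1.704 | shift cm x(down) 13.79 y 35.68 z -12.11 | tilt [-0.     0.002 -1.   ] width 0.088 t 0.1
```

>>> arm_command([
  [[-0.142,0,0,0,0,0,5],[-0.142,0,0,0,0,0,5],[-0.142,0,0,0,0,0,5],[-0.142,0,0,0,0,0,5],[-0.142,0,0,0,0,0,5],[-0.142,0,0,0,0,0,5],[-0.142,0,0,0,0,0,5],[-0.142,0,0,0,0,0,5],[-0.142,0,0,0,0,0,5],[-0.142,0,0,0,0,0,5],[-0.142,0,0,0,0,0,5],[-0.142,0,0,0,0,0,5]],
], newtons=10)

```text
clock: 1.3
tcp_pos: [0.1627, -0.5512, 0.2382]
orientation: [0.383, 0.595, -0.383, 0.594]
force: [-0.8, -0.1, -0.3]
width: 0.0499
```

>>> arm_command([
  [[0,0,0,0.9,3.57,-1.21,5],[0,0,0,0.9,3.57,-1.21,5],[0,0,0,0.9,3.57,-1.21,5],[0,0,0,0.9,3.57,-1.21,5],[0,0,0,0.9,3.57,-1.21,5],[0,0,0,0.9,3.57,-1.21,5],[0,0,0,0.9,3.57,-1.21,5],[0,0,0,0.9,3.57,-1.21,5],[0,0,0,0.9,3.57,-1.21,5],[0,0,0,0.9,3.57,-1.21,5],[0,0,0,0,0,0,5],[0,0,0,0,0,0,5]],
])

```text
clock: 2.5
tcp_pos: [0.4394, -0.2947, 0.1482]
orientation: [0.384, 0.594, -0.384, 0.593]
force: [-0.3, -0.6, 0.8]
width: 0.0501
```

```bash
python3 -c "
from h import *
plan(.439,-.295,.008,.42)
s=camera('side');crop(s,180,230,330,384,4,'s2.png')"
```

```text
phi0 0.422 turn wx 0.002 | shift cm x(down) 14.02 y -0.05 z 0.02 | tilt [-0.001  0.001 -1.   ] width 0.0501 t 2.5
```

View pics/s2.png

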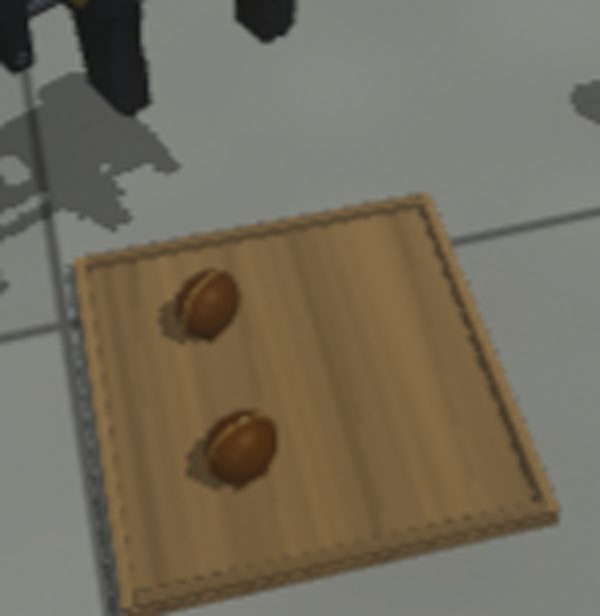

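The fingers are above nut 1 and both nuts stand undisturbed. Descending to grip.

>>> arm_command([
  [[0,0,0,3,0,0,5],[0,0,0,3,0,0,5],[0,0,0,3,0,0,5],[0,0,0,2.5,0,0,5],[0,0,0,1.5,0,0,5],[0,0,0,0.8,0,0,5],[0,0,0,0.1,0,0,5],[0,0,0,0,0,0,5],[0,0,0,0,0,0,2],[0,0,0,0,0,0,2],[0,0,0,0,0,0,2],[0,0,0,0,0,0,2],[0,0,0,0,0,0,2],[0,0,0,0,0,0,2]],
], newtons=10)

```text
clock: 3.95
tcp_pos: [0.4397, -0.2959, 0.0104]
orientation: [0.385, 0.593, -0.385, 0.594]
force: [-1.5, 0.8, 7.3]
width: 0.0276
```

```bash
python3 -c "
from h import *
print(sense()['width'])
s=camera('side');crop(s,180,230,330,384,4,'s3.png')"
```

```text
0.027571240082710564
```

View pics/s3.png

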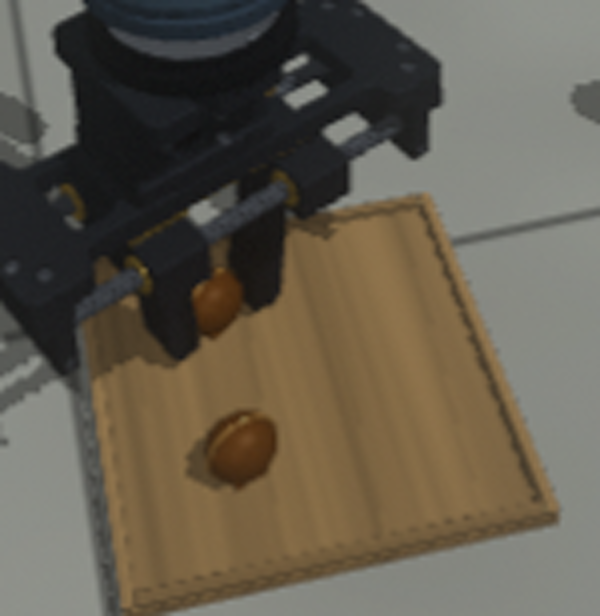

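>>> arm_command([
  [[0,0,0,-1,0,0,2],[0,0,0,-3,0,0,2],[0,0,0,-4,0,0,2],[0,0,0,-4,0,0,2],[0,0,0,-4,0,0,2],[0,0,0,0,0,0,2],[0,0,0,0,0,0,2]],
])

```text
clock: 4.7
tcp_pos: [0.4397, -0.2957, 0.1709]
orientation: [0.385, 0.592, -0.385, 0.594]
force: [0.6, -0.1, -1.0]
width: 0.0277
```

```bash
python3 -c "
from h import *
print(sense()['width'],sense()['force'])
s=camera('side');crop(s,130,180,330,384,3,'s4.png')"
```

```text
0.027709647654708593 [ 0.59523754 -0.07395225 -1.04632681]
```

View pics/s4.png

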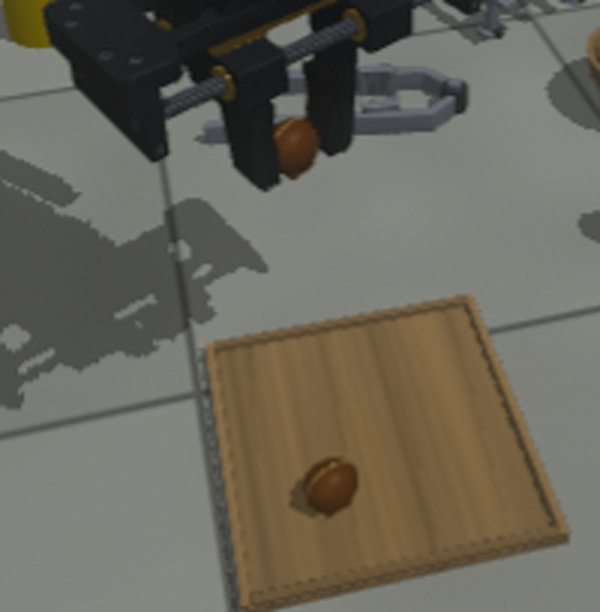

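```bash
python3 -c "
from h import *
s=camera('side');crop(s,195,200,260,250,12,'s5.png')
im=cv2.imread('pics/s5.png'); cv2.imwrite('pics/s5.png',np.clip(im.astype(float)*1.7,0,255).astype(np.uint8))"
```

```text
(no output)
```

View pics/s5.png

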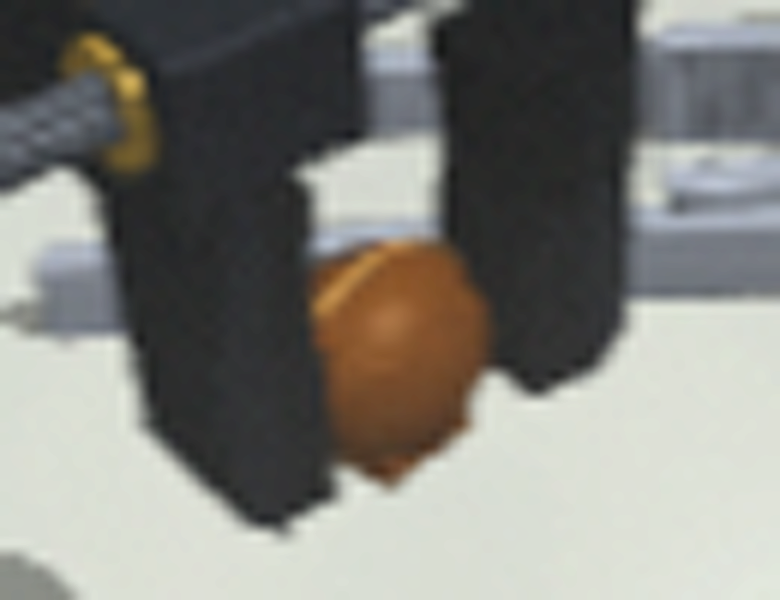

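```bash
python3 -c "
from h import *
C=np.array([.4397,-.2957,.1786]); print(proj('side',C), 'crop',(proj('side',C)[0]-[195,200])*12)
for p in [(318,310),(350,280),(380,258),(410,246)]: print(((onsph('side',195+p[0]/12,200+p[1]/12,C,.0133)-C)*1000).round(1))
"
```

```text
[[228.43890151 227.36551963]] crop [401.2668181  328.38623555]
[-10.   -3.8   7.8]
[-6.1 -3.7 11.3]
[-2.3 -2.6 12.8]
[ 1.4 -1.7 13.1]
```

Nut 1 is held; its seam sits about 0.2 rad off the finger axis. Before placing it I'll check the cracker's pose in both views.

```bash
cat >> h.py <<'E'
def crk(pin,yaw,fs,ft,imgs=None):
    ex=np.array([np.cos(yaw),np.sin(yaw)]); ey=np.array([-ex[1],ex[0]])
    pts=[np.r_[pin,.02]]
    for r,l in((56,0),(56,17),(56,-17),(155,32.5),(155,-32.5),(90,22),(90,-22)): pts.append(np.r_[np.array(pin)-ex*r/1e3+ey*l/1e3,.02])
    ims={n:camera(n) for n in("side","top")} if imgs is None else imgs
    for n,fn in(("side",fs),("top",ft)):
        q=proj(n,pts); x0,y0=(q.min(0)-15).astype(int); x1,y1=(q.max(0)+15).astype(int); f=min(760/(x1-x0),560/(y1-y0))
        c=cv2.resize(ims[n][y0:y1,x0:x1],None,fx=f,fy=f,interpolation=cv2.INTER_CUBIC)
        c=np.clip(c*1.5,0,255).astype(np.uint8)
        for a in q: cv2.circle(c,tuple(int(t) for t in (a-[x0,y0]+.5)*f),3,(0,0,255),-1)
        cv2.imwrite("pics/"+fn,c)
E
python3 -c "
from h import *
crk((.5965,-.0621),-.209,'ck_s.png','ck_t.png')"
```

```text
(no output)
```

View pics/ck_s.png

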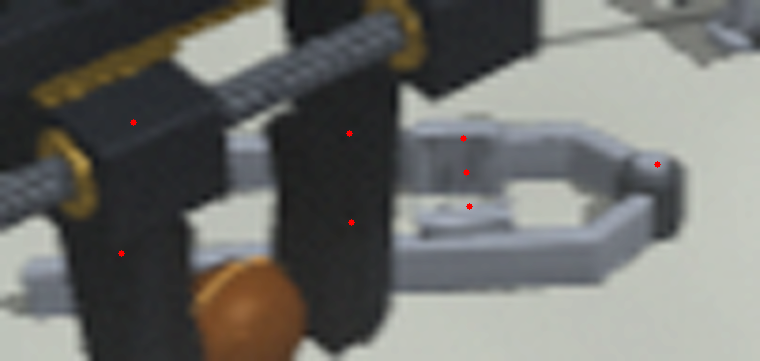

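View pics/ck_t.png

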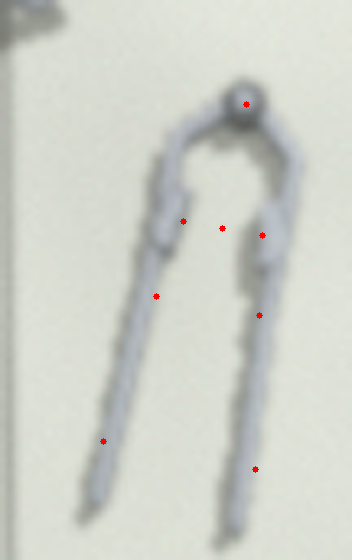

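The cracker is where I measured it; the axis needs a small yaw change to about -0.222. Moving nut 1 over the jaws.

```bash
python3 -c "
from h import *
plan(.542,-.05,.12,-.1)"
```

```text
phi0 0.420 turn wx 0.520 | shift cm x(down) 4.80 y 7.86 z -25.37 | tilt [-0.002  0.002 -1.   ] width 0.0274 t 4.9
```

>>> arm_command([
  [[0.13,0,0,0,0,0,2],[0.13,0,0,0,0,0,2],[0.13,0,0,0,0,0,2],[0.13,0,0,0,0,0,2],[0,0,0,0,1,-3,2],[0,0,0,0,1,-3.4,2],[0,0,0,0,1,-3.4,2],[0,0,0,0,1,-3.4,2],[0,0,0,0.8,1,-3.4,2],[0,0,0,1,1,-3.4,2],[0,0,0,1,1,-3.2,2],[0,0,0,1,0.86,-2.2,2],[0,0,0,1,0,0,2],[0,0,0,0,0,0,2],[0,0,0,0,0,0,2]],
])

```text
clock: 6.4
tcp_pos: [0.5421, -0.0512, 0.1209]
orientation: [-0.524, -0.475, 0.525, -0.474]
force: [-0.6, 0.2, 0.4]
width: 0.0276
```

```bash
python3 -c "
from h import *
plan(.542,-.05,.006,-.1)
s=camera('side');crop(s,180,120,310,240,5,'s6.png')"
```

```text
phi0 -0.101 turn wx -0.001 | shift cm x(down) 11.49 y -0.02 z -0.12 | tilt [-0.002  0.    -1.   ] width 0.0276 t 6.4
```

View pics/s6.png

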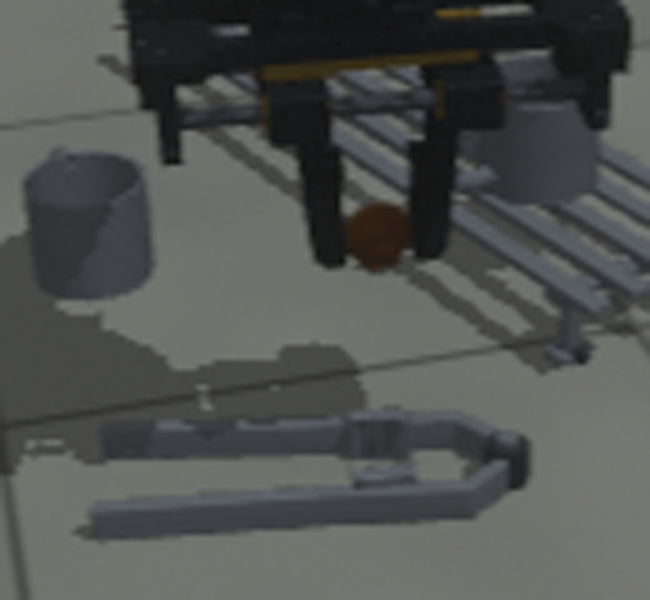

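>>> arm_command([
  [[0,0,0,3,0,-0.1,2],[0,0,0,3,0,0,2],[0,0,0,2.5,0,0,2],[0,0,0,1.5,0,0,2],[0,0,0,0.6,0,0,2],[0,0,0,0.4,0,0,2],[0,0,0,0.2,0,0,2],[0,0,0,0.2,0,0,2],[0,0,0,0,0,0,2],[0,0,0,0,0,0,2]],
])

```text
clock: 7.45
tcp_pos: [0.5434, -0.0497, 0.0083]
orientation: [0.525, 0.474, -0.524, 0.475]
force: [0.0, -0.0, -0.3]
width: 0.0275
```

```bash
python3 -c "
from h import *
plan(.542,-.05,.0055,-.1);print(sense()['force'])
s=camera('side');crop(s,180,140,310,240,5,'s7.png')"
```

```text
phi0 -0.100 turn wx 0.000 | shift cm x(down) 0.28 y -0.14 z 0.05 | tilt [ 0.001 -0.    -1.   ] width 0.0275 t 7.5
[ 0.04106202 -0.00718297 -0.30816663]
```

View pics/s7.png

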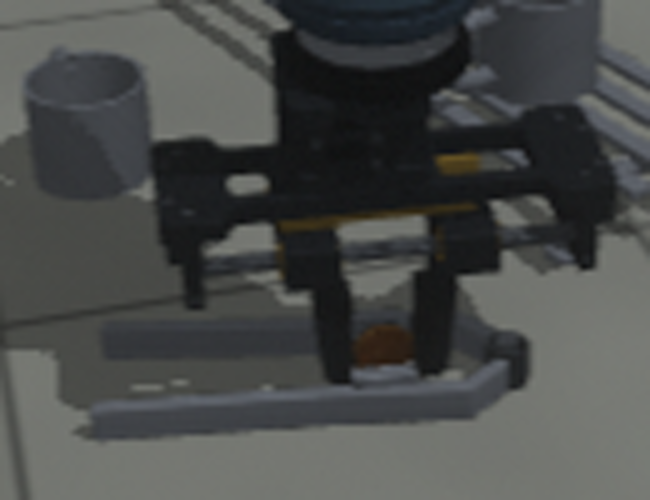

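The nut is between the jaws and the cracker hasn't moved. Lower slightly, release and rise.

>>> arm_command([
  [[0,0,0,0.2,-0.1,0,2],[0,0,0,0.1,0,0,2],[0,0,0,0,0,0,3.4],[0,0,0,0,0,0,3.4],[0,0,0,0,0,0,3.4],[0,0,0,-0.6,0,0,3.4],[0,0,0,-1.2,0,0,3.4],[0,0,0,-3,0,0,3.4],[0,0,0,-4,0,0,8.8],[0,0,0,-2,0,0,8.8],[0,0,0,0,0,0,8.8]],
])

```text
clock: 8.6
tcp_pos: [0.5448, -0.0503, 0.1173]
orientation: [0.526, 0.472, -0.523, 0.477]
force: [0.5, -0.0, 0.3]
width: 0.0563
```

```bash
python3 -c "
from h import *
plan(.4455,-.0282,.12,1.349)
crk((.5965,-.0621),-.222,'ck_s2.png','ck_t2.png')"
```

```text
phi0 -0.100 turn wx -1.449 | shift cm x(down) -0.27 y -0.03 z -10.17 | tilt [ 0.008 -0.002 -1.   ] width 0.0563 t 8.6
```

View pics/ck_s2.png

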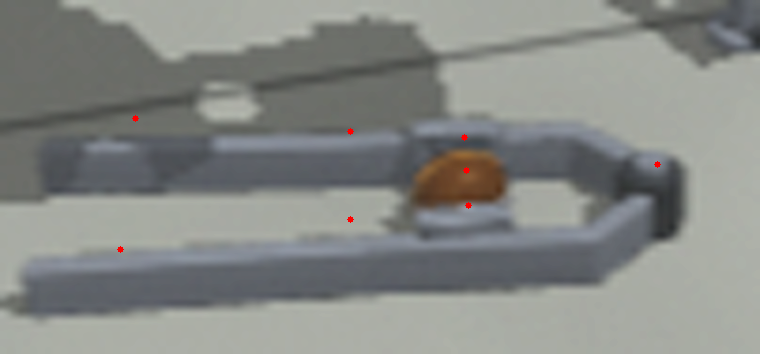

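View pics/ck_t2.png

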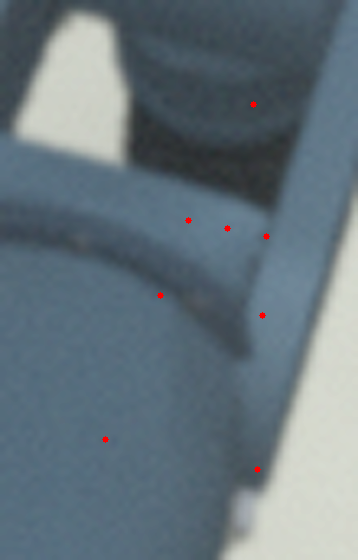

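```bash
python3 -c "
from h import *
print(tri((199.7,205.5),(238.3,228.6)),tri((198.7,222.3),(259.7,232.1)),tri((282.9,207),(261.4,165.2)))
for p in [(199.7,205.5),(198.7,222.3),(282.9,207)]: print(onz('side',*p,.02))
print(proj('side',[[.42,.005,.02],[.41,-.0524,.02]]))
g=lambda u,v:onz('side',*g0(u,v),.02)
s=camera('side'); 
crop(s,190,190,300,235,7,'ck3.png')
"
```

```text
(array([0.42217943, 0.00548204, 0.01249878]), np.float64(0.0013036047833196048)) (array([ 0.41180092, -0.0526458 ,  0.01005511]), np.float64(0.0018633046367571458)) (array([ 0.59797711, -0.06233896,  0.02059732]), np.float64(0.0016592930519277874))
[ 0.42215097 -0.00508588  0.02      ]
[ 0.4120318 -0.0654449  0.02     ]
[ 0.59913829 -0.06135737  0.02      ]
[[198.16087927 203.15421774]
 [196.95471024 218.81977222]]
```

View pics/ck3.png

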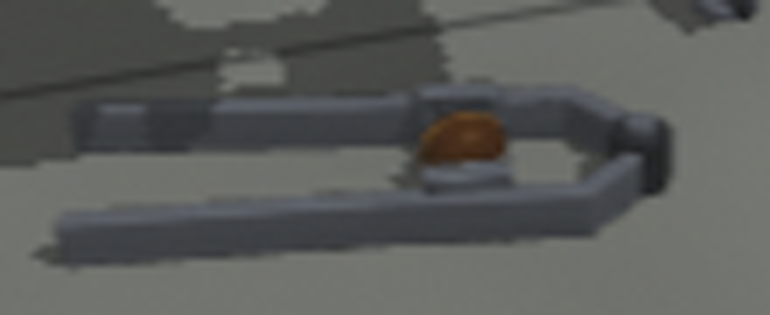

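```bash
python3 -c "
from h import *
for p in [(85,150),(400,148),(75,264),(590,236),(300,252)]: print(p,onz('side',190+p[0]/7,190+p[1]/7,.001).round(4), onz('side',190+p[0]/7,190+p[1]/7,.001)[:2]@[[1,0],[0,1]])
pin=np.array([.5965,-.0621])
for yaw in(-.209,-.222):
  ex=np.array([np.cos(yaw),np.sin(yaw)]);ey=np.array([-ex[1],ex[0]])
  for p in [(85,150),(400,148),(75,264),(590,236),(300,252)]:
    X=onz('side',190+p[0]/7,190+p[1]/7,.001)[:2]-pin; print(yaw,(X@ex*1e3).round(1),(X@ey*1e3).round(1))
"
```

```text
(85, 150) [ 0.4262 -0.0027  0.001 ] [ 0.42616795 -0.00267186]
(400, 148) [ 0.525  -0.0296  0.001 ] [ 0.52496369 -0.02955245]
(75, 264) [ 0.4151 -0.0606  0.001 ] [ 0.41509569 -0.06060628]
(590, 236) [ 0.5708 -0.0901  0.001 ] [ 0.57079897 -0.09007335]
(300, 252) [ 0.4828 -0.0736  0.001 ] [ 0.4828124 -0.0735552]
-0.209 -179.0 22.8
-0.209 -76.7 17.0
-0.209 -177.8 -36.2
-0.209 -19.3 -32.7
-0.209 -108.8 -34.8
-0.222 -179.2 20.5
-0.222 -76.9 16.0
-0.222 -177.3 -38.5
-0.222 -18.9 -32.9
-0.222 -108.4 -36.2
```

The bottom edges in the side view put the arms within 2–4 mm of the top-view fit, which is well inside the gripper's 88 mm. Moving over the handles.

```bash
python3 -c "
from h import *
plan(.4449,-.030,.12,1.362)"
```

```text
phi0 -0.100 turn wx -1.462 | shift cm x(down) -0.79 y -0.11 z -9.84 | tilt [-0.001  0.    -1.   ] width 0.0684 t 8.8
```

>>> arm_command([
  [[-0.146,0,0,0,0,0,8.8],[-0.146,0,0,0,0,0,8.8],[-0.146,0,0,0,0,0,8.8],[-0.146,0,0,0,0,0,8.8],[-0.146,0,0,0,0,0,8.8],[-0.146,0,0,0,0,0,8.8],[-0.146,0,0,0,0,0,8.8],[-0.146,0,0,0,0,0,8.8],[-0.146,0,0,0,0,0,8.8],[-0.146,0,0,0,0,0,8.8],[0,0,0,0,0,-2,8.8],[0,0,0,0,0,-3,8.8],[0,0,0,0,0,-3,8.8],[0,0,0,0,0,-2.2,8.8],[0,0,0,0,0,0,8.8]],
])

```text
clock: 10.25
tcp_pos: [0.4386, -0.0268, 0.1106]
orientation: [0.075, 0.705, -0.074, 0.701]
force: [-0.0, -0.3, -0.2]
width: 0.0878
```

```bash
python3 -c "
from h import *
plan(.4449,-.030,.004,1.362)
s=camera('side');crop(s,150,120,310,240,4.5,'s8.png')"
```

```text
phi0 1.360 turn wx -0.002 | shift cm x(down) 10.66 y -0.18 z 0.69 | tilt [-0.005  0.002 -1.   ] width 0.0878 t 10.2
```

View pics/s8.png

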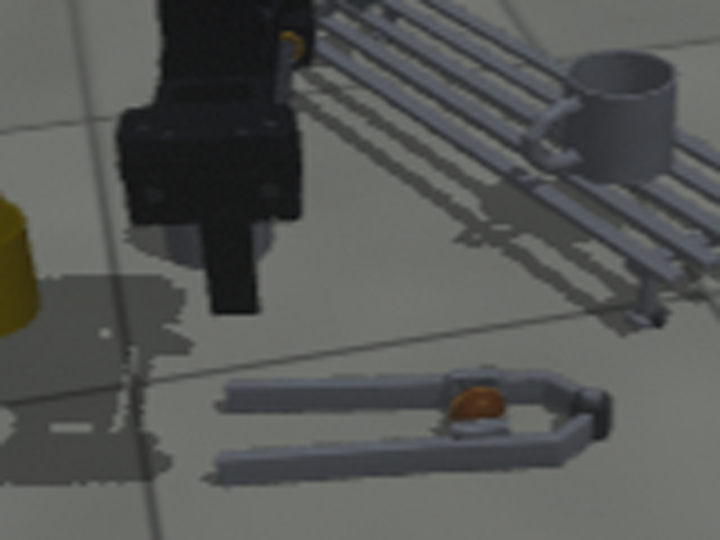

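>>> arm_command([
  [[0,0,0,0,0,0,8.8],[0,0,0,2,0,0,8.8],[0,0,0,2,0,0,8.8],[0,0,0,2,0,0,8.8],[0,0,0,0.5,0,0,8.8],[0,0,0,0,0,0,8.8],[0,0,0,0,0,0,8.8]],
])

```text
clock: 11.0
tcp_pos: [0.4431, -0.0284, 0.0482]
orientation: [0.074, 0.703, -0.074, 0.703]
force: [-0.0, 0.2, -1.0]
width: 0.0881
```

```bash
python3 -c "
from h import *
plan(.4449,-.030,.004,1.362)
s=camera('side');crop(s,150,120,310,240,4.5,'s9.png')"
```

```text
phi0 1.360 turn wx -0.002 | shift cm x(down) 4.42 y -0.12 z 0.20 | tilt [ 0.001 -0.    -1.   ] width 0.0881 t 11.0
```

View pics/s9.png

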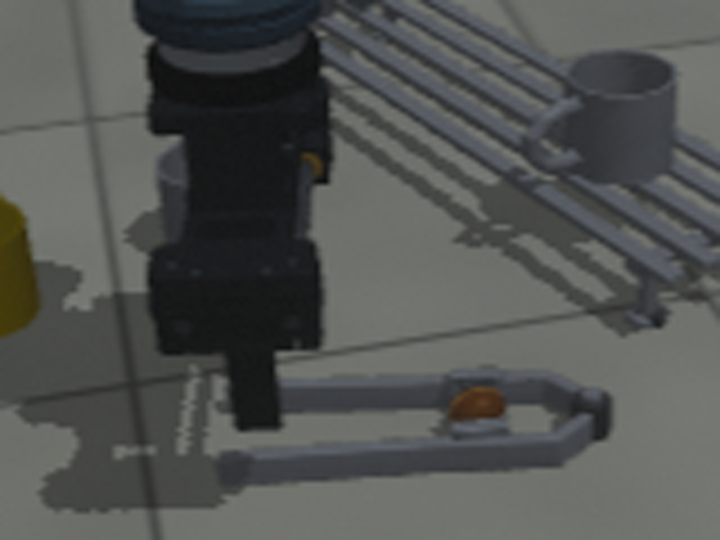

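>>> arm_command([
  [[0,0,0,1.5,-0.1,0.2,8.8],[0,0,0,1.3,0,0,8.8],[0,0,0,0.9,0,0,8.8],[0,0,0,0.5,0,0,8.8],[0,0,0,0.1,0,0,8.8],[0,0,0,0,0,0,8.8],[0,0,0,0,0,0,8.8]],
])

```text
clock: 11.75
tcp_pos: [0.4444, -0.0297, 0.0052]
orientation: [0.074, 0.703, -0.074, 0.704]
force: [0.6, -0.2, 0.3]
width: 0.088
```

>>> arm_command([
  [[0,0,0,0,0,0,5],[0,0,0,0,0,0,4.5],[0,0,0,0,0,0,4],[0,0,0,0,0,0,4],[0,0,0,0,0,0,3.8],[0,0,0,0,0,0,3.8]],
], newtons=15)

```text
clock: 12.35
tcp_pos: [0.4439, -0.0295, 0.0048]
orientation: [0.074, 0.703, -0.074, 0.703]
force: [-0.6, -0.3, 4.3]
width: 0.0425
```

```bash
python3 -c "
from h import *
plan(.4449,-.030,.004,1.362);print(sense()['force'])
s=camera('side');crop(s,150,120,310,240,4.5,'s10.png')"
```

```text
phi0 1.360 turn wx -0.002 | shift cm x(down) 0.08 y -0.02 z 0.10 | tilt [-0.  0. -1.] width 0.0425 t 12.3
[-0.63059859 -0.33169805  4.27888389]
```

View pics/s10.png

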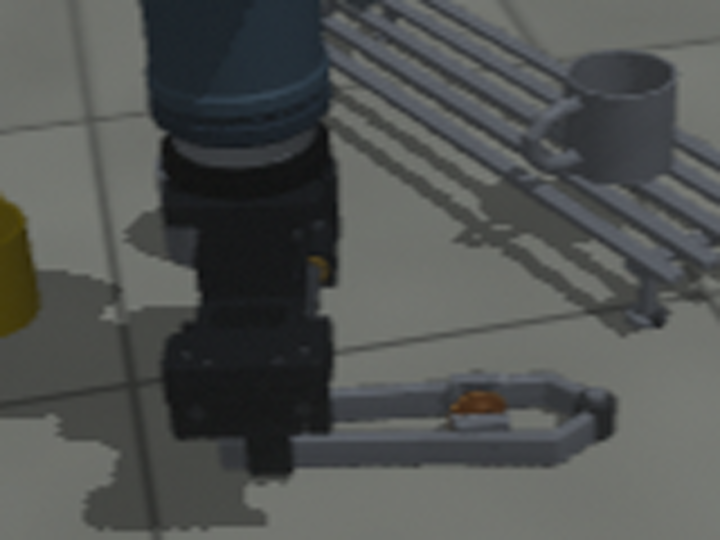

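>>> arm_command([
  [[0,0,0,0,0,0,3.5],[0,0,0,0,0,0,3.5],[0,0,0,0,0,0,3.5]],
], newtons=15)

```text
clock: 12.7
tcp_pos: [0.4441, -0.0297, 0.0049]
orientation: [0.074, 0.703, -0.075, 0.703]
force: [-2.8, -1.0, 5.0]
width: 0.0354
```

```bash
python3 -c "
from h import *
s=camera('side');crop(s,235,190,290,230,13,'s11.png')
im=cv2.imread('pics/s11.png'); cv2.imwrite('pics/s11.png',np.clip(im.astype(float)*1.7,0,255).astype(np.uint8))"
```

```text
(no output)
```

View pics/s11.png

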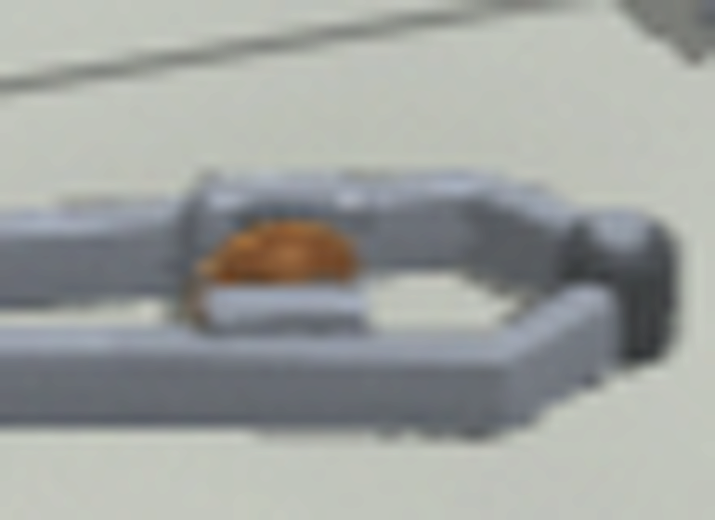

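The jaws now touch the nut: 35 mm between the pads against 37 expected. Squeezing harder.

>>> arm_command([
  [[0,0,0,0,0,0,2.2],[0,0,0,0,0,0,2.2],[0,0,0,0,0,0,2.2],[0,0,0,0,0,0,2.2],[0,0,0,0,0,0,2.2],[0,0,0,0,0,0,2.2],[0,0,0,0,0,0,2.2],[0,0,0,0,0,0,2.2]],
], newtons=30)

```text
clock: 13.55
tcp_pos: [0.4441, -0.0297, 0.0048]
orientation: [0.074, 0.703, -0.074, 0.703]
force: [-1.7, -5.0, 4.8]
width: 0.0237
```

```bash
python3 -c "
from h import *
s=camera('side');crop(s,235,190,290,230,13,'s12.png')
im=cv2.imread('pics/s12.png'); cv2.imwrite('pics/s12.png',np.clip(im.astype(float)*1.7,0,255).astype(np.uint8))"
```

```text
(no output)
```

View pics/s12.png

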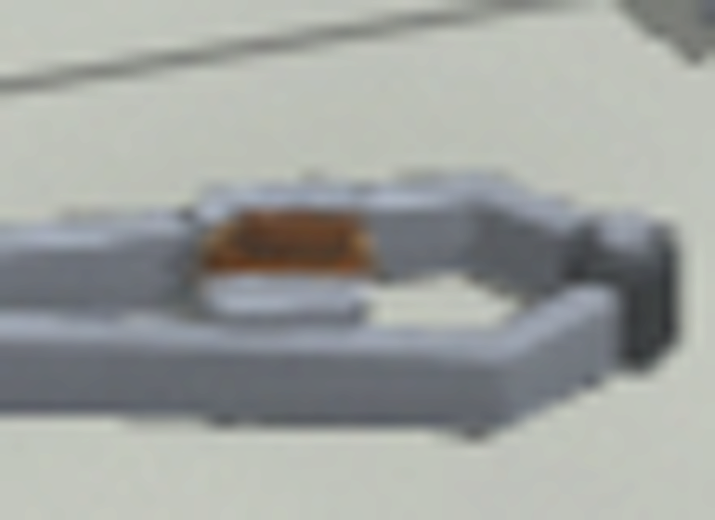

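Handles at 24 mm, and a flap has sprung up across the top of the nut, so nut 1 is cracked. Opening slowly and rising.

>>> arm_command([
  [[0,0,0,0,0,0,3],[0,0,0,0,0,0,4],[0,0,0,0,0,0,5],[0,0,0,0,0,0,6],[0,0,0,0,0,0,7.5],[0,0,0,0,0,0,8.8],[0,0,0,0,0,0,8.8],[0,0,0,0,0,0,8.8],[0,0,0,-1.5,0,0,8.8],[0,0,0,-3,0,0,8.8],[0,0,0,-4,0,0,8.8],[0,0,0,-3,0,0,8.8]],
])

```text
clock: 14.8
tcp_pos: [0.444, -0.0295, 0.1214]
orientation: [0.074, 0.703, -0.074, 0.703]
force: [-0.2, -0.0, -0.2]
width: 0.088
```

>>> arm_command([
  [[0.146,0,0,0,0,0,8.8],[0.146,0,0,0,0,0,8.8],[0.146,0,0,0,0,0,8.8],[0.146,0,0,0,0,0,8.8],[0.146,0,0,0,0,0,8.8],[0.146,0,0,0,0,0,8.8],[0.146,0,0,0,0,0,8.8],[0.146,0,0,0,0,0,8.8],[0.146,0,0,0,0,0,8.8],[0.146,0,0,0,0,0,6],[0.11,0,0,0,0,0,4.5],[0,0,0,-1.5,0,0,4.5],[0,0,0,-1,0,0,4]],
], newtons=10)

```text
clock: 16.1
tcp_pos: [0.4437, -0.0295, 0.145]
orientation: [-0.55, -0.445, 0.55, -0.445]
force: [0.9, -0.0, -0.3]
width: 0.0576
```

```bash
python3 -c "
from h import *
plan(.542,-.05,.12,-.209)
ims={n:camera(n) for n in('side','top')}
cv2.imwrite('pics/t13f.png',ims['top'])
crk((.5965,-.0621),-.209,'ck_s4.png','ck_t4.png',ims)"
```

```text
phi0 -0.210 turn wx -0.001 | shift cm x(down) 2.50 y 10.04 z -0.03 | tilt [-0.001  0.    -1.   ] width 0.0576 t 16.1
```

View pics/ck_s4.png

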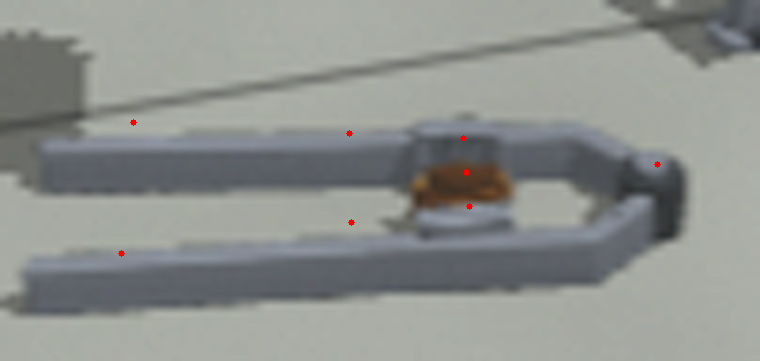

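View pics/ck_t4.png

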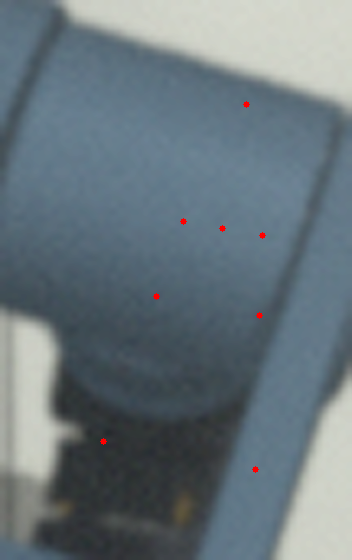

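Nut 1 stands cracked in the open jaws, about 4–5 mm towards the right-hand jaw. Going to pick it lengthwise.

>>> arm_command([
  [[0,0,0,0,2,0,3.6],[0,0,0,0,3,0.1,3.6],[0,0,0,0.5,3,0.1,3.6],[0,0,0,1,2,0,3.6],[0,0,0,1,0,0,3.6],[0,0,0,0,0,0,3.6],[0,0,0,0,0,0,3.6]],
])

```text
clock: 16.9
tcp_pos: [0.5398, -0.0518, 0.1189]
orientation: [-0.549, -0.446, 0.55, -0.444]
force: [-0.7, 0.7, -0.3]
width: 0.0359
```

```bash
python3 -c "
from h import *
plan(.5415,-.0525,.006,-.209)
s=camera('side');crop(s,180,140,310,240,5.5,'s14.png')"
```

```text
phi0 -0.210 turn wx -0.001 | shift cm x(down) 11.29 y 0.18 z 0.03 | tilt [-0.002  0.001 -1.   ] width 0.0359 t 16.9
```

View pics/s14.png

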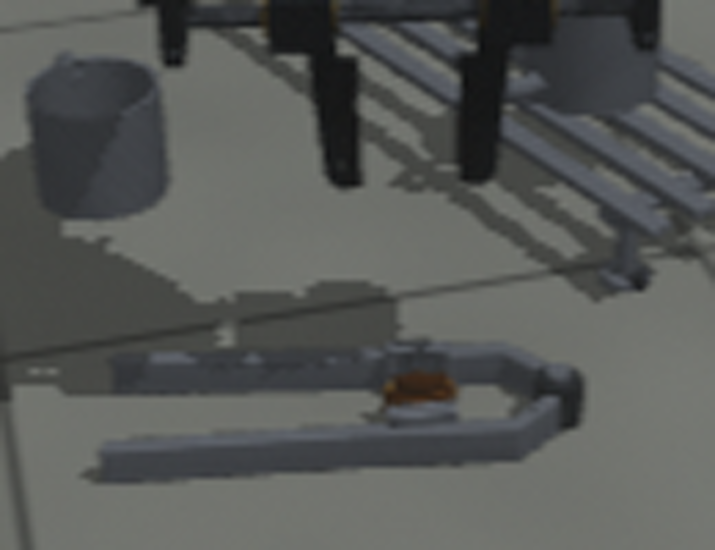

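>>> arm_command([
  [[0,0,0,3,0.1,0,3.6],[0,0,0,3,0.05,0,3.6],[0,0,0,2.5,0,0,3.6],[0,0,0,1.3,0,0,3.6],[0,0,0,0.8,0,0,3.6],[0,0,0,0.4,0,0,3.6],[0,0,0,0.2,0,0,3.6],[0,0,0,0,0,0,3.6],[0,0,0,0,0,0,3.6]],
])

```text
clock: 17.85
tcp_pos: [0.5435, -0.0528, 0.0085]
orientation: [0.55, 0.444, -0.549, 0.445]
force: [0.0, 0.1, -0.0]
width: 0.0359
```

```bash
python3 -c "
from h import *
plan(.5415,-.0525,.006,-.209); print(sense()['force'])
s=camera('side');crop(s,180,140,310,240,5.5,'s15.png')"
```

```text
phi0 -0.210 turn wx -0.001 | shift cm x(down) 0.25 y -0.20 z 0.01 | tilt [ 0.001 -0.    -1.   ] width 0.0359 t 17.9
[ 0.0400701   0.11826826 -0.03032092]
```

View pics/s15.png

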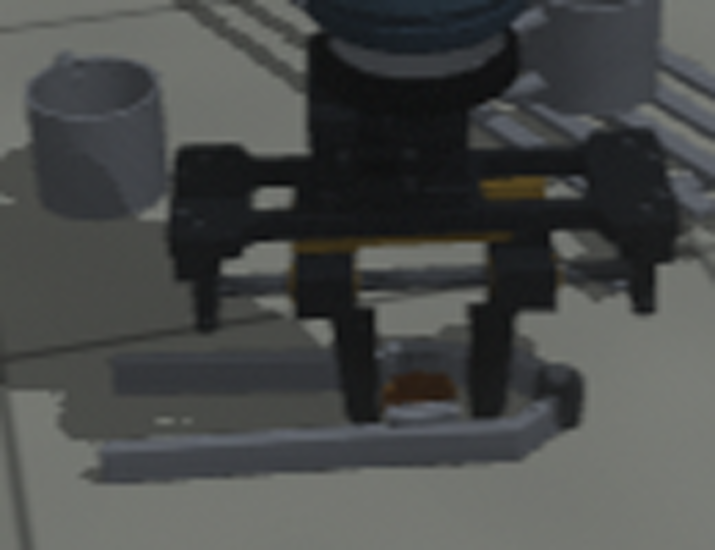

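>>> arm_command([
  [[0,0,0,0.1,0,0,2],[0,0,0,0,0,0,2],[0,0,0,0,0,0,2],[0,0,0,0,0,0,2],[0,0,0,-0.5,0,0,2],[0,0,0,-1,0,0,2],[0,0,0,-2,0,0,2],[0,0,0,-4,0,0,2],[0,0,0,-4,0,0,2],[0,0,0,-2,0,0,2],[0,0,0,0,0,0,2]],
], newtons=10)

```text
clock: 19.0
tcp_pos: [0.5452, -0.0534, 0.146]
orientation: [0.551, 0.443, -0.548, 0.447]
force: [-0.2, 0.5, -0.8]
width: 0.0284
```

```bash
python3 -c "
from h import *
plan(.439,.170,.15,-.209)
s=camera('side');crop(s,180,100,310,240,4.2,'s16.png')"
```

```text
phi0 -0.210 turn wx -0.001 | shift cm x(down) -0.40 y -15.03 z -19.64 | tilt [ 0.007 -0.002 -1.   ] width 0.0284 t 19.0
```

View pics/s16.png

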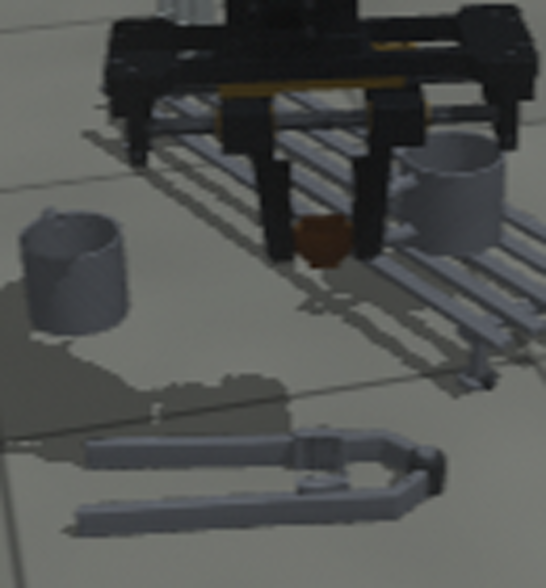

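Nut 1 is held at 28 mm width. Now the exact tin position from both rims.

```bash
python3 -c "
from h import *
t=camera('top'); crop(t,140,195,215,255,10,'tin_t.png'); s=camera('side'); crop(s,175,140,225,190,11,'tin_s.png')
print(tri((197.4,156.8),(175.9,221)), onz('side',197.4,156.8,.055))"
```

```text
(array([0.44135639, 0.17084069, 0.04920237]), np.float64(0.0022910573692439006)) [0.44169925 0.16020035 0.055     ]
```

View pics/tin_t.png

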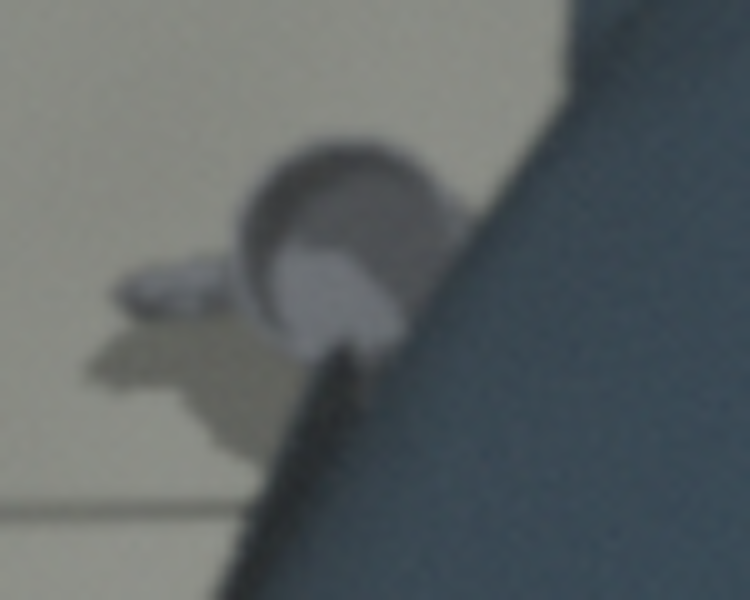

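View pics/tin_s.png

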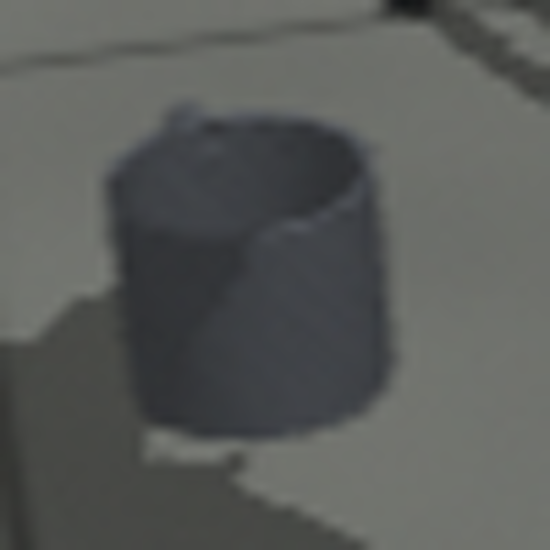

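>>> arm_command([
  [[0,0,0,0,-1.5,-2,2],[0,0,0,0,-2.4,-3.2,2],[0,0,0,0,-2.6,-3.4,2],[0,0,0,0,-2.6,-3.4,2],[0,0,0,0,-2.6,-3.4,2],[0,0,0,0,-2,-2.6,2],[0,0,0,0,-1.2,-1.56,2],[0,0,0,2,0,0,2],[0,0,0,2,0,0,2],[0,0,0,0,0,0,2],[0,0,0,0,0,0,2],[0,0,0,0,0,0,2]],
])

```text
clock: 20.35
tcp_pos: [0.4381, 0.1696, 0.102]
orientation: [-0.55, -0.445, 0.55, -0.445]
force: [-0.2, -0.5, 0.4]
width: 0.0282
```

```bash
python3 -c "
from h import *
plan(.440,.169,.062,-.209)
s=camera('side');crop(s,150,80,260,190,5,'s17.png');t=camera('top'); crop(t,140,185,225,255,8,'t17.png')"
```

```text
phi0 -0.210 turn wx -0.001 | shift cm x(down) 4.00 y 0.19 z 0.02 | tilt [-0.  0. -1.] width 0.0282 t 20.4
```

View pics/s17.png

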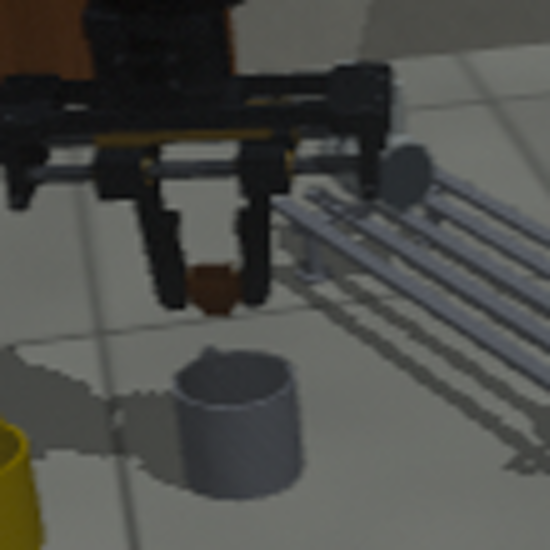

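```bash
python3 -c "
from h import *
p=np.array([.438,.1696]); print(proj('side',[[*p,.055],[*p,.115]]), 'rim',(197.6,155.6),'nut seen',(150+214/5,80+290/5))"
```

```text
[[195.49375852 155.32153871]
 [192.94460823 133.83000985]] rim (197.6, 155.6) nut seen (192.8, 138.0)
```

>>> arm_command([
  [[0,0,0,1,0.3,0,2],[0,0,0,1.2,0,0,2],[0,0,0,1.2,0,0,2],[0,0,0,0.6,0,0,2],[0,0,0,0,0,0,2],[0,0,0,0,0,0,4.2],[0,0,0,0,0,0,4.2],[0,0,0,0,0,0,4.2],[0,0,0,-2,0,0,4.2],[0,0,0,-4,0,0,5],[0,0,0,-4,0,0,5],[0,0,0,0,0,0,5]],
])

```text
clock: 21.65
tcp_pos: [0.4448, 0.1697, 0.1677]
orientation: [0.553, 0.443, -0.546, 0.447]
force: [0.6, 0.1, -0.4]
width: 0.0502
```

```bash
python3 -c "
from h import *
plan(.437,-.3637,.15,.08)
s=camera('side');crop(s,150,80,350,384,2,'s18.png');crop(s,150,130,240,190,8,'s18b.png')"
```

```text
phi0 -0.210 turn wx -0.290 | shift cm x(down) 1.77 y -5.04 z 53.11 | tilt [ 0.011  0.001 -1.   ] width 0.0502 t 21.6
```

View pics/s18b.png

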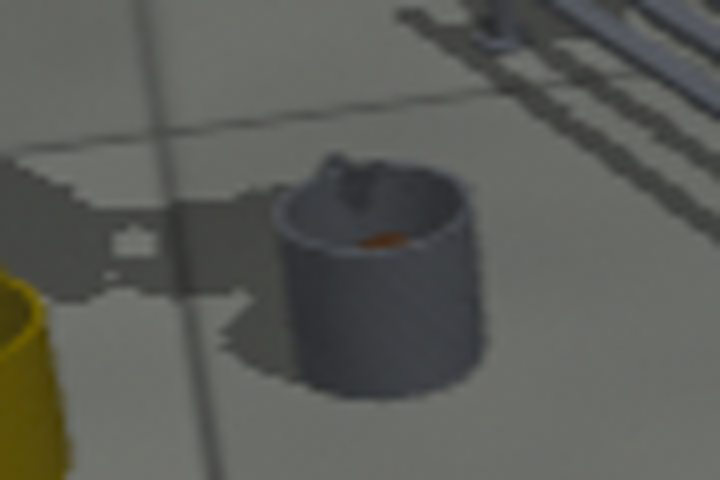

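Nut 1 is in the tin (brown visible at the bottom). Back for nut 2.

>>> arm_command([
  [[-0.12,0,0,0,0,0,5],[-0.12,0,0,0,0,0,5],[0,0,0,0,0,2.5,5],[0,0,0,0,-0.5,4,5],[0,0,0,0,-0.5,4,5],[0,0,0,0,-0.5,4,5],[0,0,0,0,-0.5,4,5],[0,0,0,0,-0.5,4,5],[0,0,0,0,0,4,5],[0,0,0,0,0,4,5],[0,0,0,0,0,4,5],[0,0,0,0,0,4,5],[0,0,0,0,0,4,5],[0,0,0,0,0,4,5],[0,0,0,0,0,4,5],[0,0,0,0,0,2.5,5],[0,0,0,0,0,0,5],[0,0,0,0,0,0,5]],
])

```text
clock: 23.5
tcp_pos: [0.431, -0.3607, 0.1602]
orientation: [0.493, 0.508, -0.492, 0.506]
force: [0.8, 0.8, 0.4]
width: 0.05
```

```bash
python3 -c "
from h import *
plan(.437,-.3637,.010,.04)
s=camera('side');crop(s,180,230,330,384,4,'s19.png'); crop(s,220,320,265,360,14,'s19b.png')"
```

```text
phi0 0.029 turn wx -0.011 | shift cm x(down) 15.02 y 0.59 z 0.33 | tilt [-0.002  0.002 -1.   ] width 0.05 t 23.5
```

View pics/s19.png

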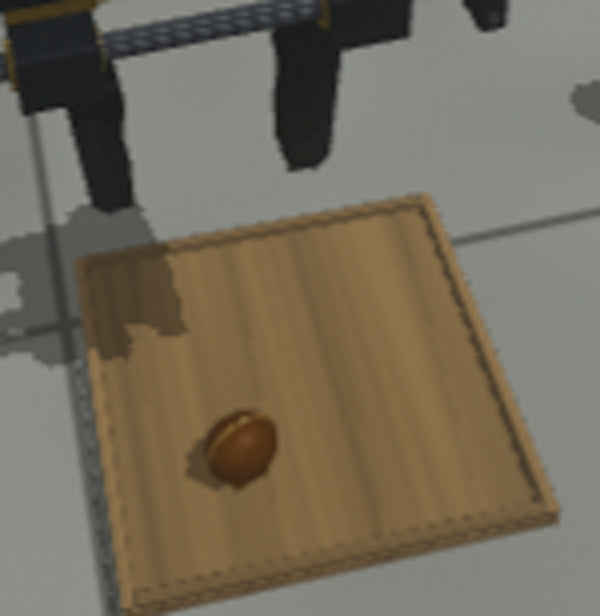

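View pics/s19b.png

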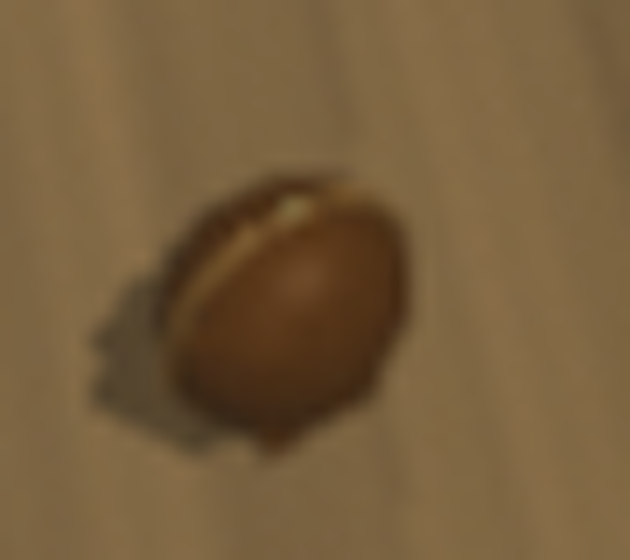

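```bash
python3 -c "
from h import *
g=lambda u,v:(220+u/14,320+v/14)
for uv in [(285,306),(285,312)]:
  C=onz('side',*g(*uv),.018); print(C)
  Q=np.array([onsph('side',*g(*p),C,.0135)-C for p in [(172,325),(200,280),(240,245),(295,208),(340,192),(375,188)]])*1e3; print(Q.round(1)); d=Q[3:].mean(0)-Q[:3].mean(0); print(np.arctan2(d[1],d[0]), np.polyfit(Q[:,0],Q[:,1],1))
"
```

```text
[ 0.43456951 -0.36628245  0.018     ]
[[-12.4  -2.4   4.7]
 [ -9.   -1.6   9.9]
 [ -4.4  -0.6  12.7]
 [  2.    1.9  13.2]
 [  7.4   4.7  10.3]
 [ 11.6   6.9   6.6]]
0.36722171557933875 [0.38662581 1.78080467]
[ 0.43441269 -0.3669841   0.018     ]
[[-12.3  -2.    5.1]
 [ -8.9  -1.   10.1]
 [ -4.3   0.   12.8]
 [  2.2   2.7  13. ]
 [  7.7   6.1   9.2]
 [ 11.7   7.3   6.9]]
0.38664566888357316 [0.40448973 2.44915619]
```

Run:
```python
from h import *
t=cv2.imread("pics/top0.png")
for (u,v) in((348,219),(372.3,218.7)):
    x0,y0=int(u-11),int(v-11); c=cv2.resize(t[y0:y0+22,x0:x0+22],None,fx=10,fy=10,interpolation=cv2.INTER_CUBIC).astype(float)
    for thr in(1.75,1.9,2.1):
        m=((c[...,2]/(c[...,0]+1)>thr)).astype(np.uint8)
        k,l,st,ce=cv2.connectedComponentsWithStats(m); i=l[110,110]
        if i==0: continue
        ct,_=cv2.findContours((l==i).astype(np.uint8),cv2.RETR_EXTERNAL,cv2.CHAIN_APPROX_NONE); ct=max(ct,key=len)
        W=np.array([onz("top",x0+p[0]/10,y0+p[1]/10,.018)[:2] for p in ct[:,0]])
        W=((W-W.mean(0))*1e4).astype(np.float32)
        e=cv2.fitEllipse(W); print(u,thr,st[i,4],[round(a/10,1) for a in e[1]],"major dir",np.deg2rad(e[2]+90)%np.pi, "ctr",onz("top",x0+ce[i][0]/10,y0+ce[i][1]/10,.018))
```

```text
348 1.75 5512 [20.4, 26.9] major dir 0.6197358283149059 ctr [ 0.43801802 -0.29759246  0.018     ]
348 1.9 3311 [16.3, 20.2] major dir 0.6558858432677503 ctr [ 0.4389092  -0.29715323  0.018     ]
372.3 1.75 6908 [23.7, 29.2] major dir 0.27801723988940497 ctr [ 0.43635153 -0.36536964  0.018     ]
372.3 1.9 4375 [19.5, 22.4] major dir 0.3163482506169699 ctr [ 0.43662269 -0.36591506  0.018     ]
372.3 2.1 2204 [13.3, 17.7] major dir 0.21325076007533195 ctr [ 0.43635819 -0.36732292  0.018     ]
```

Moments from the top view and the re-centred seam agree on about 0.3 rad for nut 2, centre (0.436, -0.366).

>>> arm_command([
  [[-0.14,0,0,0,0,0,5],[-0.14,0,0,0,0,0,5],[0,0,0,2,0,0,5],[0,0,0,2,0,0,5],[0,0,0,0,0,0,5],[0,0,0,0,0,0,5]],
])

```text
clock: 24.15
tcp_pos: [0.4317, -0.3601, 0.1216]
orientation: [0.417, 0.572, -0.416, 0.571]
force: [1.2, -0.3, -0.0]
width: 0.0501
```

```bash
python3 -c "
from h import *
plan(.436,-.366,.010,.31)"
```

```text
phi0 0.311 turn wx 0.001 | shift cm x(down) 11.16 y 0.22 z 0.69 | tilt [-0.001  0.001 -1.   ] width 0.0501 t 24.1
```

>>> arm_command([
  [[0,0,0,2,0.2,0.6,5],[0,0,0,3,0,0,5],[0,0,0,3,0,0,5],[0,0,0,2,0,0,5],[0,0,0,0.8,0,0,5],[0,0,0,0.3,0,0,5],[0,0,0,0,0,0,5],[0,0,0,0,0,0,4.2],[0,0,0,0,0,0,3.6],[0,0,0,0,0,0,2],[0,0,0,0,0,0,2],[0,0,0,0,0,0,2],[0,0,0,0,0,0,2],[0,0,0,0,0,0,2]],
], newtons=10)

```text
clock: 25.55
tcp_pos: [0.4359, -0.367, 0.0114]
orientation: [0.417, 0.571, -0.417, 0.572]
force: [0.1, 0.8, 6.7]
width: 0.0279
```

>>> arm_command([
  [[0,0,0,-0.5,0,0,2],[0,0,0,-1,0,0,2],[0,0,0,-3,0,0,2],[0,0,0,-4,0,0,2],[0,0,0,-4,0,0,2],[0,0,0,-2.5,0,0,2],[0,0,0,0,0,0,2],[0,0,0,0,0,0,2]],
])

```text
clock: 26.35
tcp_pos: [0.4354, -0.3665, 0.1611]
orientation: [0.417, 0.571, -0.417, 0.572]
force: [-0.3, -0.4, -1.5]
width: 0.028
```

```bash
python3 -c "
from h import *
plan(.542,-.05,.12,-.209)
s=camera('side');crop(s,200,230,265,285,11,'s20.png')
t=camera('top');cv2.imwrite('pics/t20.png',t)
im=cv2.imread('pics/s20.png'); cv2.imwrite('pics/s20.png',np.clip(im.astype(float)*1.7,0,255).astype(np.uint8))"
```

```text
phi0 0.310 turn wx 0.519 | shift cm x(down) 4.11 y 3.86 z -33.17 | tilt [ 0.001 -0.001 -1.   ] width 0.028 t 26.4
```

View pics/s20.png

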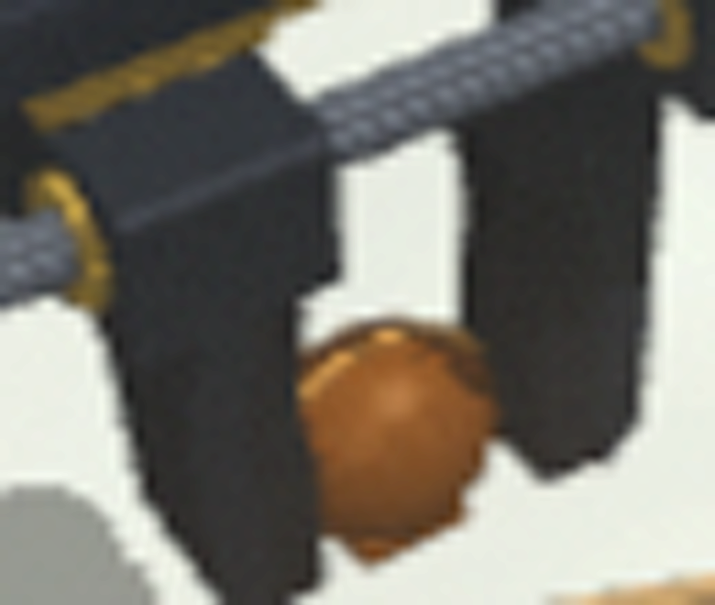

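View pics/t20.png

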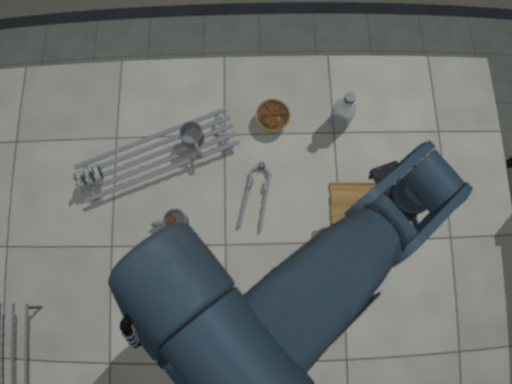

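Nut 2 is held with its seam along the fingers, the tin holds nut 1, and the cracker is in plain view. Checking its pose.

```bash
python3 -c "
from h import *
t=cv2.imread('pics/t20.png')
crk((.5965,-.0621),-.215,'ck_s6.png','ck_t6.png',{'top':t,'side':t})"
```

```text
(no output)
```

View pics/ck_t6.png

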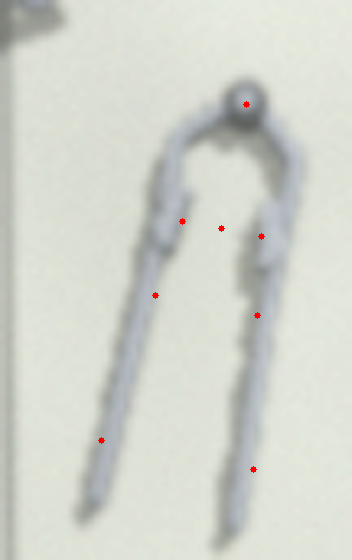

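>>> arm_command([
  [[0.13,0,0,0,0,0,2],[0.13,0,0,0,0,0,2],[0.13,0,0,0,0,0,2],[0.13,0,0,0,0,0,2],[0,0,0,0,0.3,-2.5,2],[0,0,0,0,0.5,-4,2],[0,0,0,0,0.5,-4,2],[0,0,0,0,0.5,-4,2],[0,0,0,0,0.5,-4,2],[0,0,0,0,0.5,-4,2],[0,0,0,1,0.5,-4,2],[0,0,0,1,0.5,-4,2],[0,0,0,1,0,-2.5,2],[0,0,0,1,0,0,2],[0,0,0,0,0,0,2],[0,0,0,0,0,0,2],[0,0,0,0,0,0,2]],
])

```text
clock: 28.15
tcp_pos: [0.5414, -0.053, 0.1209]
orientation: [-0.55, -0.444, 0.55, -0.444]
force: [-0.1, -0.3, -0.3]
width: 0.0282
```

```bash
python3 -c "
from h import *
plan(.542,-.051,.0065,-.209)"
```

```text
phi0 -0.212 turn wx -0.003 | shift cm x(down) 11.44 y 0.01 z -0.21 | tilt [ 0. -0. -1.] width 0.0282 t 28.1
```

>>> arm_command([
  [[0,0,0,2,0,-0.2,2],[0,0,0,3,0,0,2],[0,0,0,2.5,0,0,2],[0,0,0,1.5,0,0,2],[0,0,0,1,0,0,2],[0,0,0,0.6,0,0,2],[0,0,0,0.4,0,0,2],[0,0,0,0.2,0,0,2],[0,0,0,0.2,-0.1,0,2],[0,0,0,0,0,0,2]],
])

```text
clock: 29.15
tcp_pos: [0.541, -0.0495, 0.007]
orientation: [0.55, 0.445, -0.55, 0.445]
force: [0.1, -0.0, 0.2]
width: 0.0282
```

```bash
python3 -c "
from h import *
plan(.542,-.051,.0065,-.209);print(sense()['force'])
s=camera('side');crop(s,180,140,310,240,5,'s21.png')"
```

```text
phi0 -0.210 turn wx -0.001 | shift cm x(down) 0.05 y 0.13 z 0.12 | tilt [ 0. -0. -1.] width 0.0282 t 29.1
[ 0.14500701 -0.04647897  0.16181278]
```

View pics/s21.png

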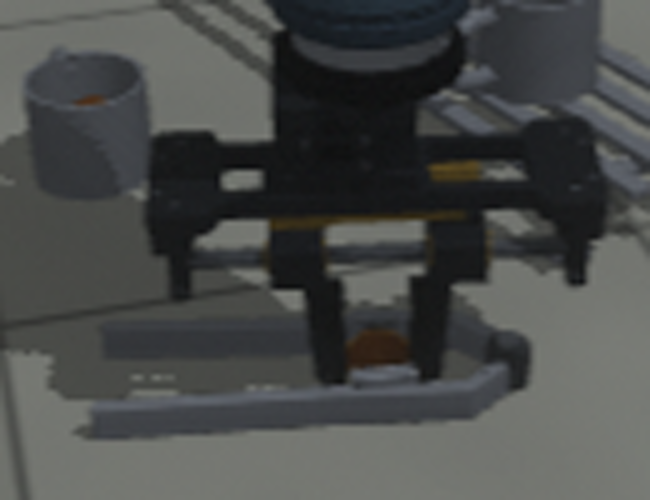

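Nut 2 sits between the jaws. Release, rise, then turn and move over the handles.

>>> arm_command([
  [[0,0,0,0.1,0,0,2],[0,0,0,0,0,0,3.4],[0,0,0,0,0,0,3.4],[0,0,0,0,0,0,3.4],[0,0,0,-0.6,0,0,3.4],[0,0,0,-1.2,0,0,3.4],[0,0,0,-3,0,0,3.4],[0,0,0,-4,0,0,8.8],[0,0,0,-2,0,0,8.8],[0,0,0,0,0,0,8.8]],
])

```text
clock: 30.2
tcp_pos: [0.5436, -0.0504, 0.1183]
orientation: [0.551, 0.442, -0.548, 0.447]
force: [0.4, -0.5, -0.3]
width: 0.0559
```

>>> arm_command([
  [[-0.146,0,0,0,0,0,8.8],[-0.146,0,0,0,0,0,8.8],[-0.146,0,0,0,0,0,8.8],[-0.146,0,0,0,0,0,8.8],[-0.146,0,0,0,0,0,8.8],[-0.146,0,0,0,0,0,8.8],[-0.146,0,0,0,0,0,8.8],[-0.146,0,0,0,0,0,8.8],[-0.146,0,0,0,0,0,8.8],[-0.146,0,0,0,0,0,8.8],[-0.111,0,0,0,0,0,8.8],[0,0,0,0,0,-2,8.8],[0,0,0,0,0,-3,8.8],[0,0,0,0,0,-3,8.8],[0,0,0,0,0,-1.9,8.8],[0,0,0,0,0,0,8.8],[0,0,0,0,0,0,8.8],[0,0,0,0,0,0,8.8]],
])

```text
clock: 32.0
tcp_pos: [0.4451, -0.0293, 0.1139]
orientation: [0.074, 0.703, -0.074, 0.704]
force: [-0.9, 0.1, -0.1]
width: 0.0879
```

```bash
python3 -c "
from h import *
plan(.4445,-.030,.005,1.362)
s=camera('side');crop(s,150,120,310,240,4.5,'s22.png')"
```

```text
phi0 1.361 turn wx -0.001 | shift cm x(down) 10.89 y -0.08 z -0.04 | tilt [ 0.001 -0.    -1.   ] width 0.0879 t 32.0
```

View pics/s22.png

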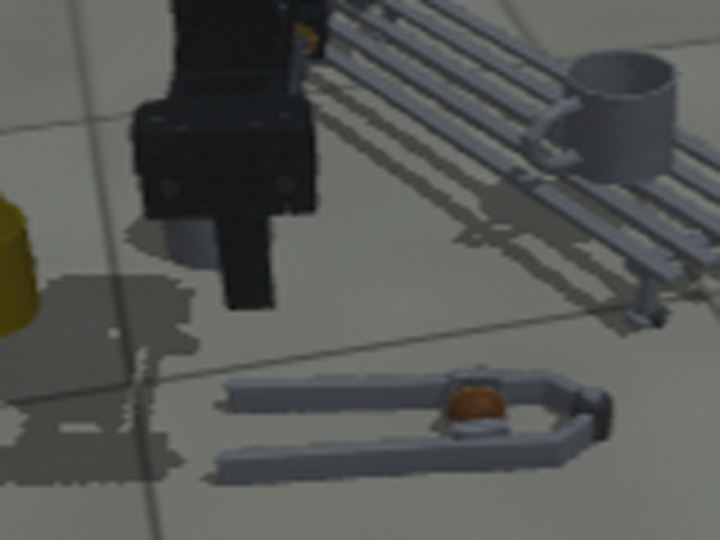

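Nut 2 stands between the jaws and the cracker hasn't moved. Descend and squeeze.

>>> arm_command([
  [[0,0,0,2,0,0,8.8],[0,0,0,3,0,0,8.8],[0,0,0,2.5,0,0,8.8],[0,0,0,1.5,0,0,8.8],[0,0,0,1,0,0,8.8],[0,0,0,0.6,0,0,8.8],[0,0,0,0.2,0,0,8.8],[0,0,0,0,0,0,8.8]],
])

```text
clock: 32.85
tcp_pos: [0.4445, -0.0291, 0.006]
orientation: [0.074, 0.703, -0.074, 0.703]
force: [0.1, 0.7, -0.3]
width: 0.0881
```

>>> arm_command([
  [[0,0,0,0,0,0,6],[0,0,0,0,0,0,5],[0,0,0,0,0,0,4],[0,0,0,0,0,0,4],[0,0,0,0,0,0,3.5],[0,0,0,0,0,0,3.5],[0,0,0,0,0,0,3.5],[0,0,0,0,0,0,3.5],[0,0,0,0,0,0,3.5]],
], newtons=15)

```text
clock: 33.75
tcp_pos: [0.4442, -0.029, 0.0061]
orientation: [0.074, 0.703, -0.074, 0.703]
force: [-2.1, 0.7, 6.3]
width: 0.0356
```

>>> arm_command([
  [[0,0,0,0,0,0,2.2],[0,0,0,0,0,0,2.2],[0,0,0,0,0,0,2.2],[0,0,0,0,0,0,2.2],[0,0,0,0,0,0,2.2],[0,0,0,0,0,0,2.2],[0,0,0,0,0,0,2.2],[0,0,0,0,0,0,2.2]],
], newtons=30)

```text
clock: 34.55
tcp_pos: [0.4443, -0.0288, 0.0061]
orientation: [0.074, 0.703, -0.074, 0.703]
force: [-1.3, 1.6, 5.4]
width: 0.0246
```

```bash
python3 -c "
from h import *
s=camera('side');crop(s,235,190,290,230,13,'s23.png')
im=cv2.imread('pics/s23.png'); cv2.imwrite('pics/s23.png',np.clip(im.astype(float)*1.7,0,255).astype(np.uint8))"
```

```text
(no output)
```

View pics/s23.png

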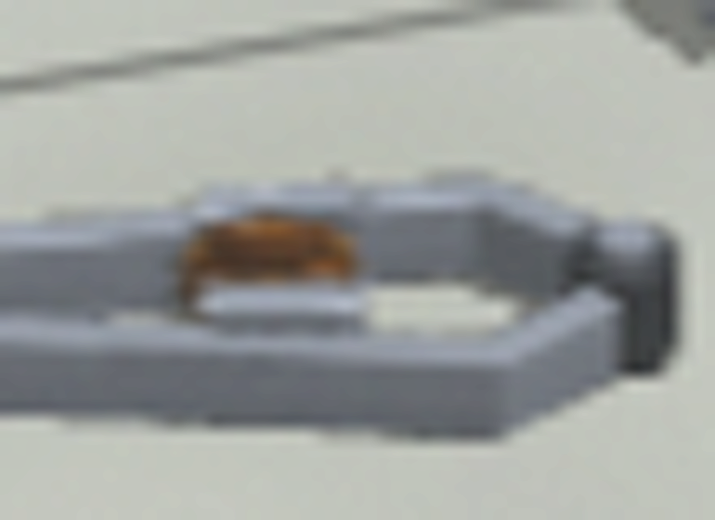

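>>> arm_command([
  [[0,0,0,0,0,0,3],[0,0,0,0,0,0,4],[0,0,0,0,0,0,5],[0,0,0,0,0,0,6],[0,0,0,0,0,0,7.5],[0,0,0,0,0,0,8.8],[0,0,0,0,0,0,8.8],[0,0,0,0,0,0,8.8],[0,0,0,-1.5,0,0,8.8],[0,0,0,-3,0,0,8.8],[0,0,0,-4,0,0,8.8],[0,0,0,-3,0,0,8.8]],
])

```text
clock: 35.8
tcp_pos: [0.444, -0.0289, 0.1224]
orientation: [0.074, 0.703, -0.074, 0.703]
force: [0.6, 0.3, 0.3]
width: 0.0881
```

>>> arm_command([
  [[0.146,0,0,0,0,0,8.8],[0.146,0,0,0,0,0,8.8],[0.146,0,0,0,0,0,8.8],[0.146,0,0,0,0,0,8.8],[0.146,0,0,0,0,0,8.8],[0.146,0,0,0,0,0,8.8],[0.146,0,0,0,0,0,8.8],[0.146,0,0,0,0,0,8.8],[0.146,0,0,0,0,0,8.8],[0.146,0,0,0,0,0,6],[0.11,0,0,0,0,0,4.5],[0,0,0,-1.5,0,0,4.5],[0,0,0,-1,0,0,3.6],[0,0,0,0,0,0,3.6]],
], newtons=10)

```text
clock: 37.2
tcp_pos: [0.445, -0.0292, 0.1471]
orientation: [0.55, 0.444, -0.549, 0.446]
force: [0.5, 0.4, -0.2]
width: 0.0502
```

```bash
python3 -c "
from h import *
plan(.5405,-.052,.12,-.209)
ims={n:camera(n) for n in('side','top')}
crk((.5965,-.0621),-.209,'ck_s7.png','ck_t7.png',ims)"
```

```text
phi0 -0.209 turn wx 0.000 | shift cm x(down) 2.71 y 9.82 z 0.25 | tilt [ 0.003 -0.001 -1.   ] width 0.0502 t 37.2
```

View pics/ck_s7.png

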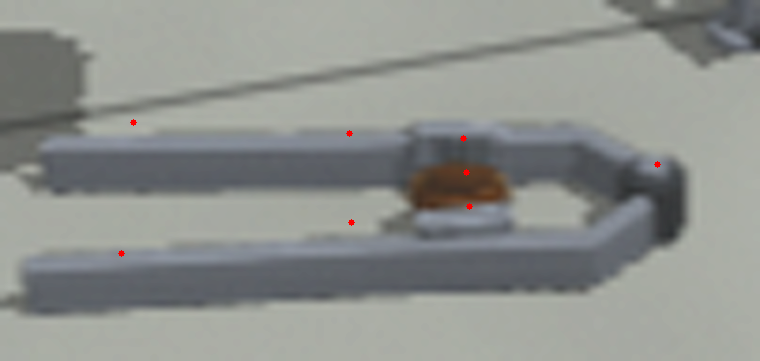

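Same picture as after nut 1: cracked, lying against the right-hand jaw. Picking it up the same way.

>>> arm_command([
  [[0,0,0,0,2,0.1,3.6],[0,0,0,0,3,0.1,3.6],[0,0,0,0.7,3,0.1,3.6],[0,0,0,1,1.9,0,3.6],[0,0,0,1,0,0,3.6],[0,0,0,0,0,0,3.6],[0,0,0,0,0,0,3.6],[0,0,0,0,0,0,3.6]],
])

```text
clock: 38.1
tcp_pos: [0.5396, -0.0521, 0.119]
orientation: [-0.549, -0.445, 0.549, -0.445]
force: [0.1, -0.2, 0.4]
width: 0.036
```

```bash
python3 -c "
from h import *
plan(.5412,-.0525,.007,-.209)"
```

```text
phi0 -0.209 turn wx 0.000 | shift cm x(down) 11.20 y 0.17 z 0.00 | tilt [-0.  0. -1.] width 0.036 t 38.1
```

>>> arm_command([
  [[0,0,0,3,0.1,0,3.6],[0,0,0,3,0,0,3.6],[0,0,0,2.5,0,0,3.6],[0,0,0,1.3,0,0,3.6],[0,0,0,0.8,0,0,3.6],[0,0,0,0.4,0,0,3.6],[0,0,0,0.2,0,0,3.6],[0,0,0,0,0,0,3.6],[0,0,0,0,0,0,3.6]],
])

```text
clock: 39.0
tcp_pos: [0.5419, -0.0528, 0.0075]
orientation: [0.55, 0.445, -0.549, 0.446]
force: [-0.5, -0.6, 0.5]
width: 0.036
```

```bash
python3 -c "
from h import *
plan(.5412,-.0525,.007,-.209); print(sense()['force'])
s=camera('side');crop(s,180,140,310,240,5.5,'s24.png')"
```

```text
phi0 -0.209 turn wx 0.000 | shift cm x(down) 0.05 y -0.07 z -0.02 | tilt [ 0.001 -0.    -1.   ] width 0.036 t 39.0
[-0.49276078 -0.56557843  0.46717419]
```

View pics/s24.png

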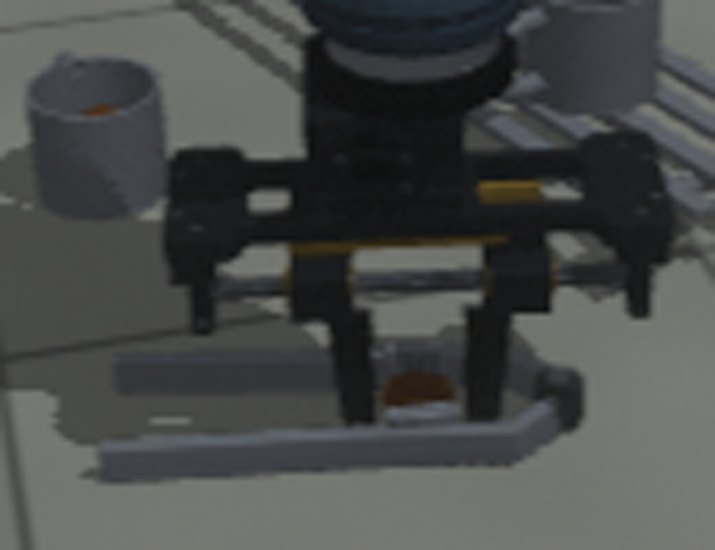

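>>> arm_command([
  [[0,0,0,0,0,0,2],[0,0,0,0,0,0,2],[0,0,0,0,0,0,2],[0,0,0,0,0,0,2],[0,0,0,-0.5,0,0,2],[0,0,0,-1,0,0,2],[0,0,0,-2,0,0,2],[0,0,0,-4,0,0,2],[0,0,0,-4,0,0,2],[0,0,0,-2,0,0,2],[0,0,0,0,0,0,2],[0,0,0,0,0,0,2]],
], newtons=10)

```text
clock: 40.25
tcp_pos: [0.5411, -0.0526, 0.1418]
orientation: [0.55, 0.445, -0.549, 0.445]
force: [0.4, 0.1, -0.7]
width: 0.0285
```

```bash
python3 -c "
from h import *
plan(.4415,.170,.062,-.209)
s=camera('side');crop(s,170,80,310,240,3.6,'s25.png'); crop(s,225,120,275,165,14,'s25b.png')
im=cv2.imread('pics/s25b.png'); cv2.imwrite('pics/s25b.png',np.clip(im.astype(float)*1.9,0,255).astype(np.uint8))
t=camera('top');crop(t,140,195,215,255,8,'t25.png')"
```

```text
phi0 -0.209 turn wx -0.000 | shift cm x(down) 7.98 y -14.36 z -19.71 | tilt [ 0.001 -0.    -1.   ] width 0.0285 t 40.2
```

View pics/s25.png

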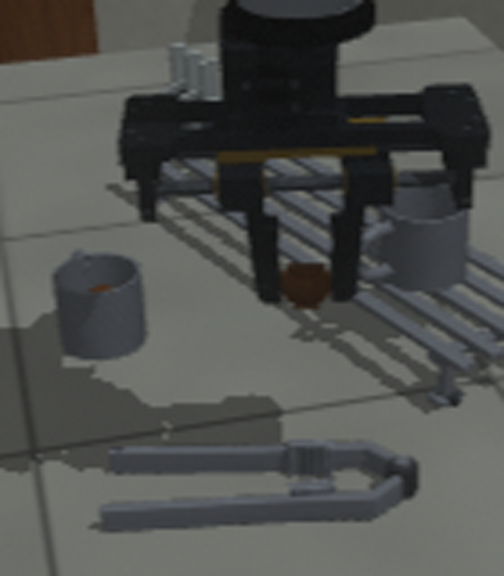

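View pics/s25b.png

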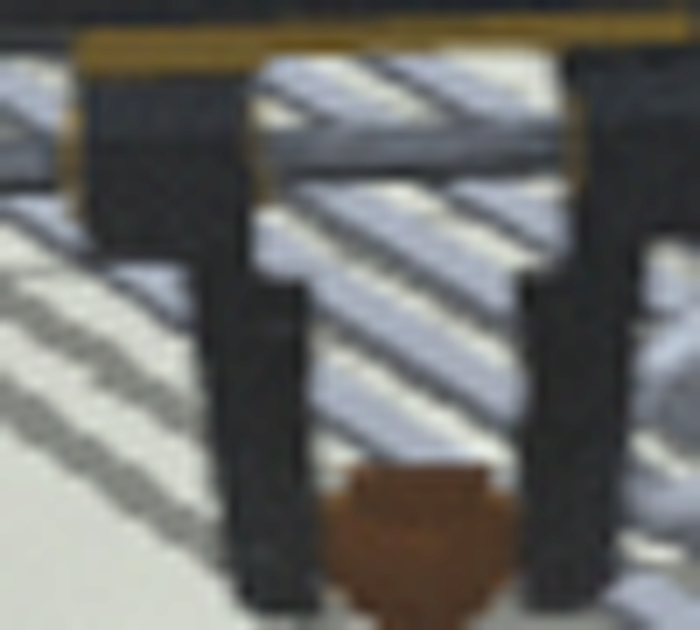

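View pics/t25.png

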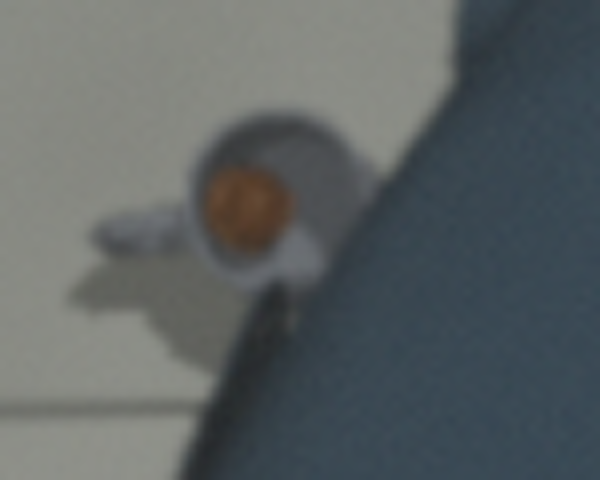

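The cracked flap on nut 2 is clear and the tin hasn't moved. Nut 1 lies on the tin's handle side, so I'll drop nut 2 slightly to the other side.

>>> arm_command([
  [[0,0,0,0,-1.5,-2,2],[0,0,0,0,-2.4,-3.2,2],[0,0,0,0,-2.5,-3.4,2],[0,0,0,0,-2.5,-3.4,2],[0,0,0,0,-2.5,-3.4,2],[0,0,0,0,-1.8,-2.4,2],[0,0,0,0,-1.05,-1.4,2],[0,0,0,2,0,0,2],[0,0,0,2,0,0,2],[0,0,0,0,0,0,2],[0,0,0,0,0,0,2],[0,0,0,0,0,0,2]],
])

```text
clock: 41.55
tcp_pos: [0.442, 0.1647, 0.102]
orientation: [0.55, 0.445, -0.549, 0.445]
force: [-0.1, -0.3, -1.0]
width: 0.0283
```

```bash
python3 -c "
from h import *
plan(.4415,.165,.062,-.209)
s=camera('side');crop(s,150,80,260,190,5,'s26.png')"
```

```text
phi0 -0.209 turn wx -0.000 | shift cm x(down) 4.00 y -0.06 z -0.02 | tilt [ 0.  0. -1.] width 0.0283 t 41.5
```

View pics/s26.png

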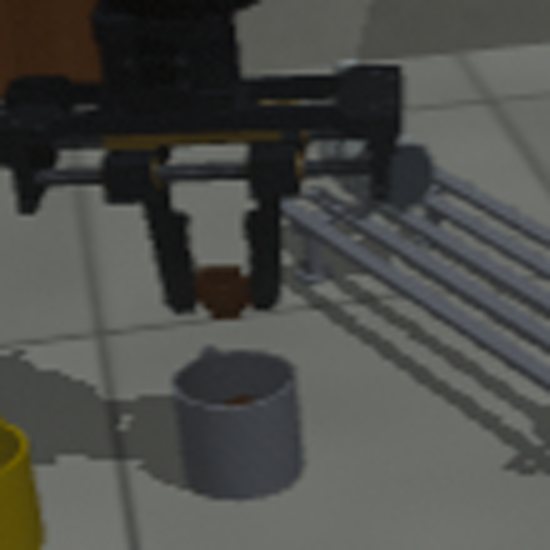

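>>> arm_command([
  [[0,0,0,1,0,0,2],[0,0,0,1.2,0,0,2],[0,0,0,1.2,0,0,2],[0,0,0,0.6,0,0,2],[0,0,0,0,0,0,2],[0,0,0,0,0,0,4.2],[0,0,0,0,0,0,4.2],[0,0,0,0,0,0,4.2],[0,0,0,-2,0,0,4.2],[0,0,0,-4,0,0,8.8],[0,0,0,-4,0,0,8.8],[0,0,0,-2,0,0,8.8],[0,0,0,0,0,0,8.8],[0,0,0,0,0,0,8.8],[0,0,0,0,0,0,8.8]],
])

```text
clock: 43.1
tcp_pos: [0.4406, 0.1646, 0.1802]
orientation: [-0.549, -0.446, 0.55, -0.445]
force: [-0.1, -0.6, -0.3]
width: 0.0869
```

>>> arm_command([
  [[0,0,0,0,0,3,8.8],[0,0,0,0,0,4,8.8],[0,0,0,0,0,5,8.8],[0,0,0,0,0,5,8.8],[0,0,0,0,0,5,8.8],[0,0,0,0,0,4,8.8],[0,0,0,0,0,2,8.8],[0,0,0,0,0,0,8.8]],
])

```text
clock: 43.9
tcp_pos: [0.3824, -0.1109, 0.1804]
orientation: [-0.55, -0.445, 0.551, -0.443]
force: [-0.5, 0.5, 0.4]
width: 0.0881
```

```bash
python3 -c "
from h import *
plan(.4415,.17,.15,.05)
s=camera('side');crop(s,150,130,240,190,8,'s27.png');t=camera('top');cv2.imwrite('pics/t27.png',t); crop(t,140,195,215,255,10,'t27b.png')"
```

```text
phi0 -0.213 turn wx -0.263 | shift cm x(down) 3.04 y 7.31 z -27.76 | tilt [-0.002  0.001 -1.   ] width 0.0881 t 43.9
```

View pics/s27.png

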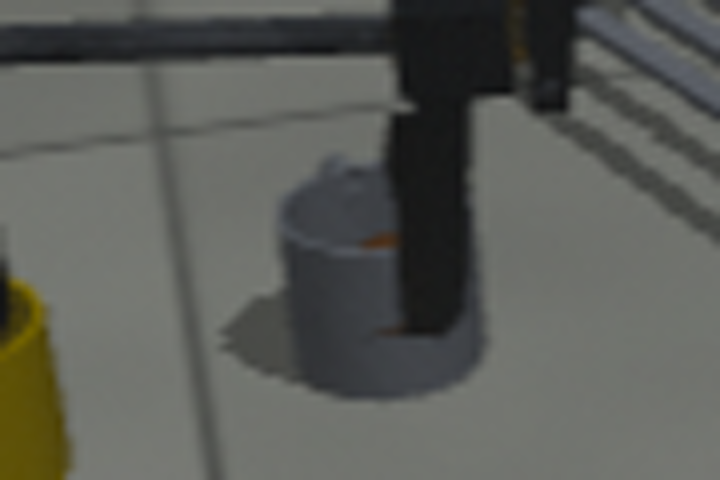

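View pics/t27b.png

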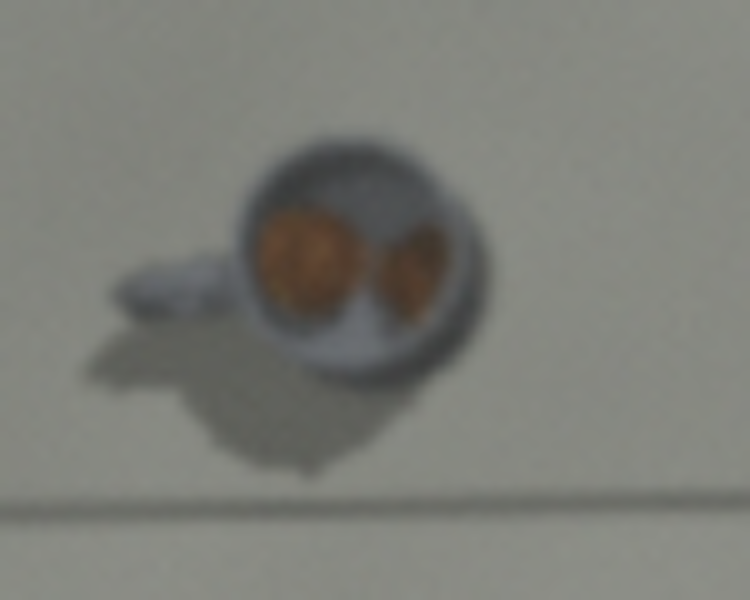

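Both cracked nuts lie in the tin (top crop (310,262) and (415,272)). Now the handle direction and the yellow tin's position.

```bash
python3 -c "
from h import *
c=onz('top',140+35.2,195+25.5,.055); print('rim',c)
for p in [(120,292),(175,285),(205,280)]:
  h=onz('top',140+p[0]/10,195+p[1]/10,.036); d=h-c; print('handle',h,np.arctan2(d[1],d[0]),np.hypot(*d[:2]))
t=cv2.imread('pics/t27.png'); hsv=cv2.cvtColor(t,cv2.COLOR_BGR2HSV); m=((hsv[...,0]>18)&(hsv[...,0]<35)&(hsv[...,1]>150)&(hsv[...,2]>60)).astype(np.uint8); m[:,250:]=0
k,l,st,ce=cv2.connectedComponentsWithStats(m); i=1+np.argmax(st[1:,4]); print(st[i],ce[i],onz('top',*ce[i],.05))
s=camera('side');crop(s,185,150,225,185,15,'s28.png')
crop(t,140,190,260,300,5,'t28.png')
"
```

```text
rim [0.4406432  0.17173584 0.055     ]
handle [0.43476844 0.23823966 0.036     ] 1.6589047617529193 0.06676279451309503
handle [0.43641956 0.22317131 0.036     ] 1.6527277652145358 0.0516085872346763
handle [0.43764003 0.2149705  0.036     ] 1.6401469487553946 0.043338830076010644
[167 261  34  23 405] [188.54320988 272.47160494] [0.30318758 0.13638152 0.05      ]
```

View pics/s28.png

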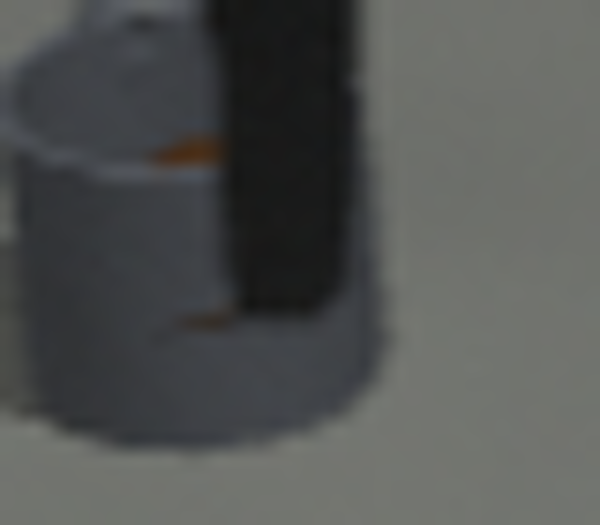

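View pics/t28.png

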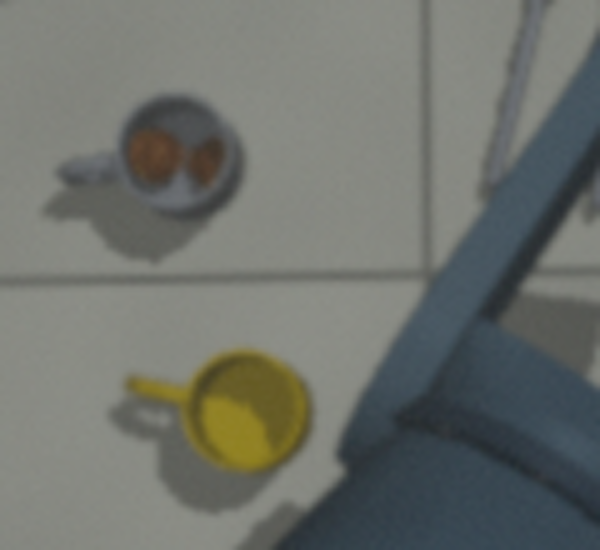

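The sliver in front of the tin is only a flap poking through the wall. Grip axis is 0.084 rad, square to the handle. Moving above the tin.

```bash
python3 -c "
from h import *
plan(.441,.1705,.13,.084)"
```

```text
phi0 -0.209 turn wx -0.293 | shift cm x(down) 5.07 y 8.11 z -27.29 | tilt [-0.002  0.002 -1.   ] width 0.0877 t 44.0
```

>>> arm_command([
  [[-0.147,0,0,0,0,0,8.8],[-0.146,0,0,0,0,0,8.8],[0,0,0,0,0.8,-2.5,8.8],[0,0,0,0,1.2,-4,8.8],[0,0,0,0,1.2,-4,8.8],[0,0,0,0,1.2,-4,8.8],[0,0,0,0,1.2,-4,8.8],[0,0,0,0,1.2,-4,8.8],[0,0,0,0,0.8,-3,8.8],[0,0,0,0,0.5,-1.8,8.8],[0,0,0,2,0,0,8.8],[0,0,0,3,0,0,8.8],[0,0,0,0,0,0,8.8],[0,0,0,0,0,0,8.8],[0,0,0,0,0,0,8.8]],
])

```text
clock: 45.55
tcp_pos: [0.4419, 0.1703, 0.1329]
orientation: [0.479, 0.52, -0.478, 0.521]
force: [-0.2, -0.1, 0.6]
width: 0.0882
```

```bash
python3 -c "
from h import *
plan(.441,.1705,.016,.084)
s=camera('side');crop(s,150,80,260,190,5,'s29.png');t=camera('top'); crop(t,140,185,225,255,8,'t29.png')"
```

```text
phi0 0.085 turn wx 0.001 | shift cm x(down) 11.69 y -0.09 z -0.03 | tilt [ 0.001  0.    -1.   ] width 0.0882 t 45.5
```

View pics/s29.png

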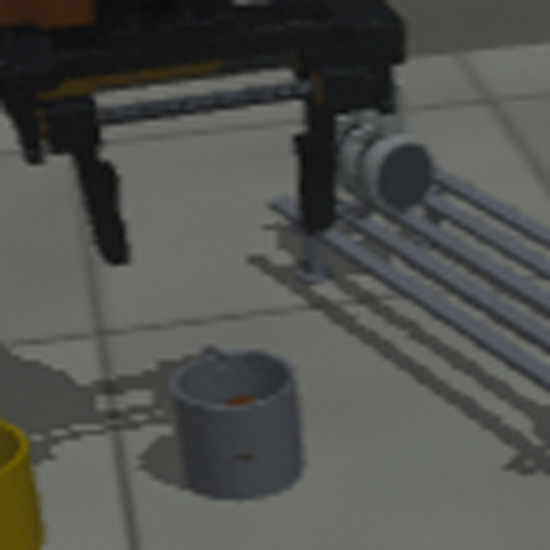

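>>> arm_command([
  [[0,0,0,2,0,0,8.8],[0,0,0,3,0,0,8.8],[0,0,0,2.5,0,0,8.8],[0,0,0,1.5,0,0,8.8],[0,0,0,1.5,0,0,8.8],[0,0,0,0.9,0,0,8.8],[0,0,0,0.2,0,0,8.8],[0,0,0,0,0,0,8.8]],
])

```text
clock: 46.45
tcp_pos: [0.4418, 0.1697, 0.0162]
orientation: [0.479, 0.52, -0.478, 0.521]
force: [-0.5, 0.2, 0.2]
width: 0.0881
```

>>> arm_command([
  [[0,0,0,0,0,0,7.5],[0,0,0,0,0,0,6.8],[0,0,0,0,0,0,6.4],[0,0,0,0,0,0,6],[0,0,0,0,0,0,6],[0,0,0,0,0,0,6],[0,0,0,0,0,0,6],[0,0,0,0,0,0,6]],
], newtons=25)

```text
clock: 47.25
tcp_pos: [0.442, 0.1698, 0.0162]
orientation: [0.479, 0.52, -0.478, 0.521]
force: [-1.0, -0.2, 6.2]
width: 0.0622
```

```bash
python3 -c "
from h import *
plan(.441,.1705,.016,.084); print(sense()['force'])
s=camera('side');crop(s,150,80,260,190,5,'s30.png')"
```

```text
phi0 0.084 turn wx 0.000 | shift cm x(down) 0.02 y -0.09 z -0.08 | tilt [ 0.001  0.    -1.   ] width 0.0622 t 47.2
[-1.0283085  -0.23874469  6.18273366]
```

View pics/s30.png

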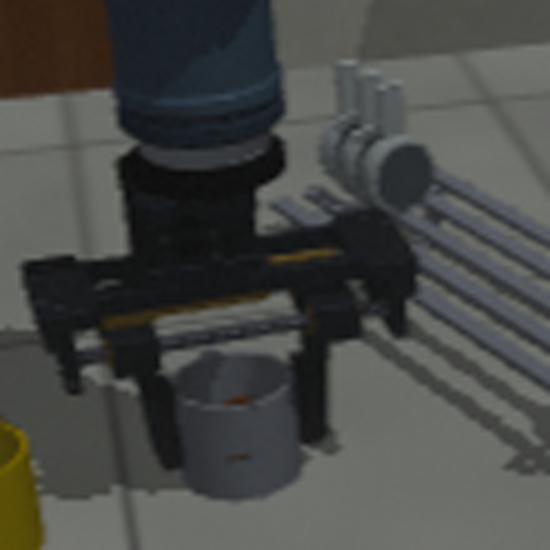

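The tin is gripped at 62 mm. Lift gently, then turn 1.84 rad.

>>> arm_command([
  [[0,0,0,-0.5,0,0,6],[0,0,0,-1,0,0,6],[0,0,0,-2,0,0,6],[0,0,0,-2.5,0,0,6],[0,0,0,-2.5,0,0,6],[0,0,0,-2.5,0,0,6],[0,0,0,-1.5,0,0,6],[0,0,0,-0.5,0,0,6],[0,0,0,0,0,0,6]],
])

```text
clock: 48.2
tcp_pos: [0.4415, 0.1697, 0.1463]
orientation: [0.479, 0.52, -0.478, 0.521]
force: [0.4, 0.3, -2.0]
width: 0.0623
```

>>> arm_command([
  [[-0.06,0,0,0,0,0,6],[-0.1,0,0,0,0,0,6],[-0.12,0,0,0,0,0,6],[-0.12,0,0,0,0,0,6],[-0.12,0,0,0,0,0,6],[-0.12,0,0,0,0,0,6],[-0.12,0,0,0,0,0,6],[-0.12,0,0,0,0,0,6],[-0.12,0,0,0,0,0,6],[-0.12,0,0,0,0,0,6],[-0.12,0,0,0,0,0,6],[-0.12,0,0,0,0,0,6],[-0.12,0,0,0,0,0,6],[-0.12,0,0,0,0,0,6],[-0.12,0,0,0,0,0,6],[-0.08,0,0,0,0,0,6],[-0.04,0,0,0,0,0,6],[0,0,0,0,0,0,6]],
])

```text
clock: 50.0
tcp_pos: [0.4403, 0.1696, 0.1443]
orientation: [-0.124, 0.697, 0.124, 0.695]
force: [0.2, -0.2, -2.5]
width: 0.0624
```

```bash
python3 -c "
from h import *
plan(.622,.241,.14,1.927); print(sense()['force'])
s=camera('side');crop(s,140,50,330,190,4,'s31.png');t=camera('top'); crop(t,70,100,250,250,4,'t31.png')"
```

```text
phi0 1.924 turn wx -0.003 | shift cm x(down) 0.43 y 0.36 z 19.52 | tilt [-0.003 -0.    -1.   ] width 0.0624 t 50.0
[ 0.22582046 -0.21570249 -2.53118053]
```

View pics/s31.png

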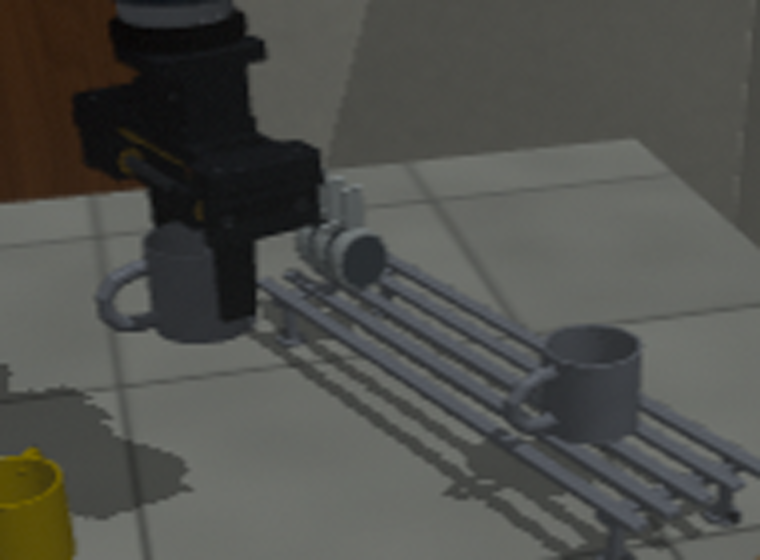

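View pics/t31.png

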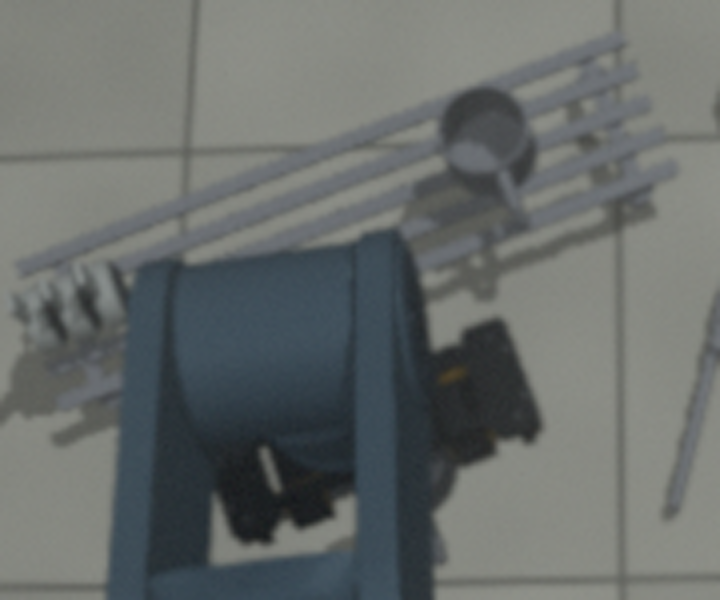

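```bash
python3 -c "
from h import *
c=[onz('top',70+u/4,100+v/4,.045)[:2] for u,v in [(20,268),(60,405),(624,38),(677,166)]]; print(np.array(c))
L=(c[0]+c[1])/2;Rr=(c[2]+c[3])/2; ctr=(L+Rr)/2; y=(L-Rr); print(np.linalg.norm(y)); y/=np.linalg.norm(y); x=np.array([y[1],-y[0]]); print('ctr',ctr,'yaw',np.arctan2(x[1],x[0]))
m=onz('top',70+483/4,100+130/4,.1)[:2]; print('mate',m,(m-ctr)@x,(m-ctr)@y)
h=onz('top',70+515/4,100+215/4,.08)[:2]; d=h-m; print('mate handle angle',np.arctan2(d[1],d[0])%6.283, 'front',(np.arctan2(x[1],x[0])+np.pi))
for yy in (0,.02,.03): print('target',yy,ctr+y*yy)
"
```

```text
[[ 0.59891996  0.46213636]
 [ 0.50002191  0.42652113]
 [ 0.75677576  0.03406832]
 [ 0.66013598 -0.00207103]]
0.4568838815385259
ctr [0.6289634 0.2301637] yaw 0.3554120322950955
mate [0.6705107  0.12611986] 0.0027458970075821608 -0.11199891830478517
mate handle angle 3.49057297781673 front 3.4970046858848884
target 0 [0.6289634 0.2301637]
target 0.02 [0.62200387 0.24891376]
target 0.03 [0.6185241  0.25828879]
```

```bash
python3 -c "
from h import *
plan(.624,.245,.14,1.925)"
```

```text
phi0 1.923 turn wx -0.002 | shift cm x(down) 0.47 y 0.71 z 19.81 | tilt [-0.002 -0.    -1.   ] width 0.0622 t 50.1
```

>>> arm_command([
  [[0,0,0,0,0,1,6],[0,0,0,0,0.1,2,6],[0,0,0,0,0.1,2.5,6],[0,0,0,0,0.1,2.8,6],[0,0,0,0,0.1,2.8,6],[0,0,0,0,0.1,2.8,6],[0,0,0,0,0.1,2.5,6],[0,0,0,0,0.1,2,6],[0,0,0,0,0,1,6],[0,0,0,0,0,0.4,6],[0,0,0,0,0,0,6],[0,0,0,0,0,0,6],[0,0,0,0,0,0,6]],
])

```text
clock: 51.4
tcp_pos: [0.6241, 0.2446, 0.1458]
orientation: [-0.124, 0.696, 0.124, 0.696]
force: [-0.0, -0.1, -1.7]
width: 0.0622
```

```bash
python3 -c "
from h import *
plan(.624,.245,.0615,1.925); print(sense()['force'])
s=camera('side');crop(s,140,30,330,190,4,'s32.png')"
```

```text
phi0 1.924 turn wx -0.001 | shift cm x(down) 8.43 y 0.04 z 0.00 | tilt [-0. -0. -1.] width 0.0622 t 51.4
[-0.00719702 -0.14212228 -1.73289414]
```

View pics/s32.png

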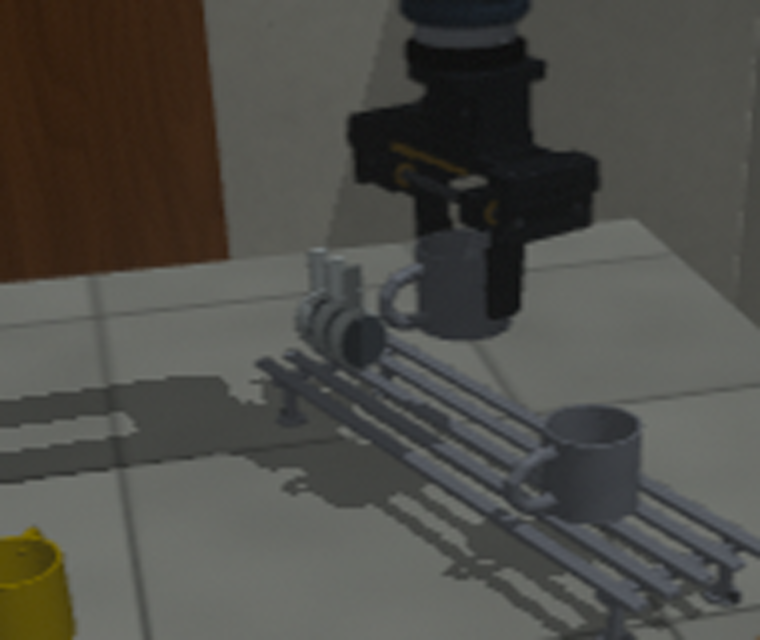

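Everything lines up, so I'm lowering onto the slats.

>>> arm_command([
  [[0,0,0,1.5,0,0,6],[0,0,0,2,0,0,6],[0,0,0,2,0,0,6],[0,0,0,1.2,0,0,6],[0,0,0,0.6,0,0,6],[0,0,0,0.4,0,0,6],[0,0,0,0.3,0,0,6],[0,0,0,0.1,0,0,6],[0,0,0,0,0,0,6],[0,0,0,0,0,0,6]],
])

```text
clock: 52.45
tcp_pos: [0.6251, 0.2449, 0.0654]
orientation: [-0.124, 0.696, 0.124, 0.696]
force: [0.1, 0.3, -1.4]
width: 0.062
```

```bash
python3 -c "
from h import *
plan(.624,.245,.0615,1.925); print(sense()['force'])
s=camera('side');crop(s,140,30,330,190,4,'s33.png')"
```

```text
phi0 1.924 turn wx -0.001 | shift cm x(down) 0.39 y 0.05 z -0.10 | tilt [ 0.001  0.    -1.   ] width 0.062 t 52.5
[ 0.05645162  0.29168705 -1.36954102]
```

View pics/s33.png

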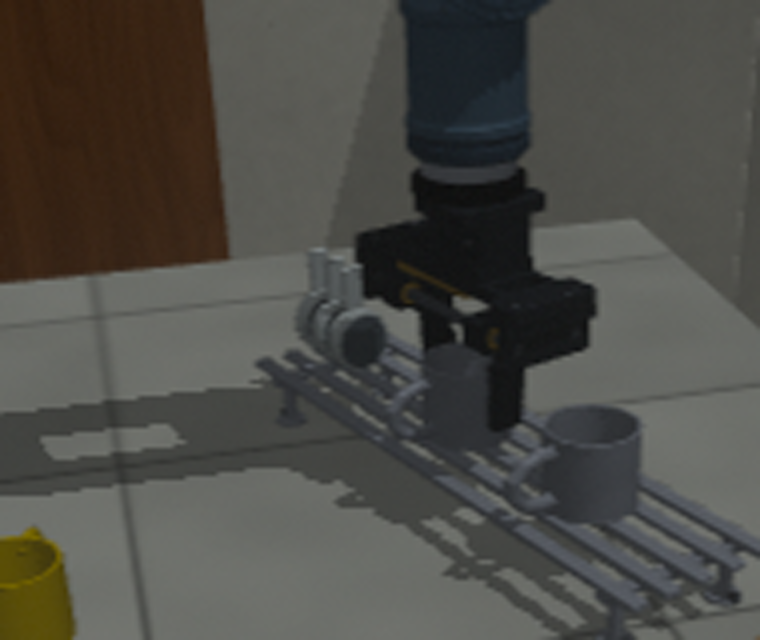

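Still about 4 mm above the slats by the readings. Lower in small steps until the force shows contact.

>>> arm_command([
  [[0,0,0,0.15,0,0,6],[0,0,0,0.15,0,0,6],[0,0,0,0.1,0,0,6],[0,0,0,0,0,0,6],[0,0,0,0,0,0,6]],
])

```text
clock: 53.0
tcp_pos: [0.6248, 0.2448, 0.0613]
orientation: [-0.124, 0.696, 0.124, 0.696]
force: [-3.0, -1.0, 4.2]
width: 0.0622
```

Contact felt (+6 N). Release and rise.

>>> arm_command([
  [[0,0,0,0,0,0,6.3],[0,0,0,0,0,0,6.6],[0,0,0,0,0,0,7.2],[0,0,0,0,0,0,8],[0,0,0,0,0,0,8.6],[0,0,0,0,0,0,8.6],[0,0,0,0,0,0,8.6],[0,0,0,-1,0,0,8.6],[0,0,0,-2,0,0,8.6],[0,0,0,-3,0,0,8.6],[0,0,0,-4,0,0,8.6],[0,0,0,-3,0,0,8.6],[0,0,0,0,0,0,8.6]],
])

```text
clock: 54.3
tcp_pos: [0.628, 0.2455, 0.198]
orientation: [-0.124, 0.692, 0.124, 0.7]
force: [0.9, -0.0, -0.1]
width: 0.0861
```

>>> arm_command([
  [[0,0,0,0,0,-3,8.6],[0,0,0,0,0,-4,8.6],[0,0,0,0,0,-4,8.6],[0,0,0,0,0,-4,8.6],[0,0,0,0,0,-4,8.6],[0,0,0,0,-2,-3,8.6],[0,0,0,0,-4,0,8.6],[0,0,0,0,-4,0,8.6],[0,0,0,0,-4,0,8.6],[0,0,0,0,-4,0,8.6],[0,0,0,0,-4,0,8.6],[0,0,0,0,-4,0,8.6],[0,0,0,0,-4,0,8.6],[0,0,0,0,-4,0,8.6],[0,0,0,0,-2,0,8.6],[0,0,0,0,0,0,8.6],[0,0,0,0,0,0,8.6]],
])

```text
clock: 56.0
tcp_pos: [0.5423, -0.1688, 0.1902]
orientation: [-0.123, 0.696, 0.124, 0.696]
force: [0.1, 0.1, -0.1]
width: 0.0862
```

```bash
python3 -c "
from h import *
s=camera('side');cv2.imwrite('pics/s34f.png',s);crop(s,180,80,330,190,5,'s34.png');t=camera('top');cv2.imwrite('pics/t34f.png',t); crop(t,70,100,250,230,4.3,'t34.png')"
```

```text
(no output)
```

View pics/s34.png

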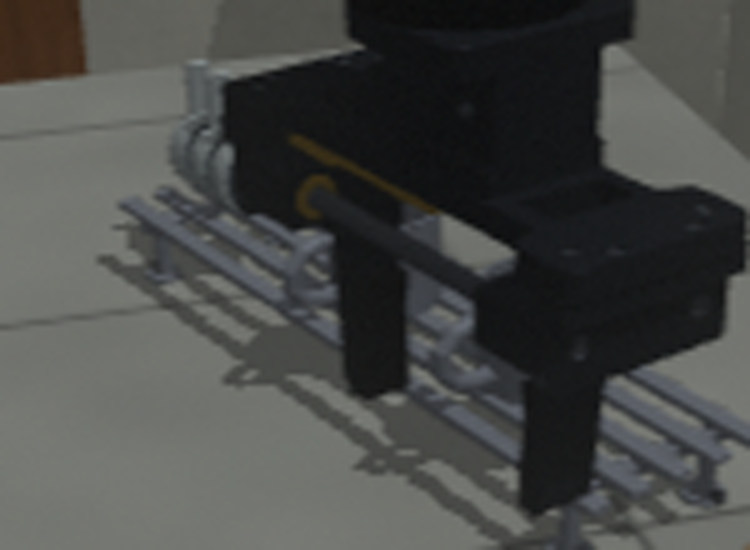

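View pics/t34.png

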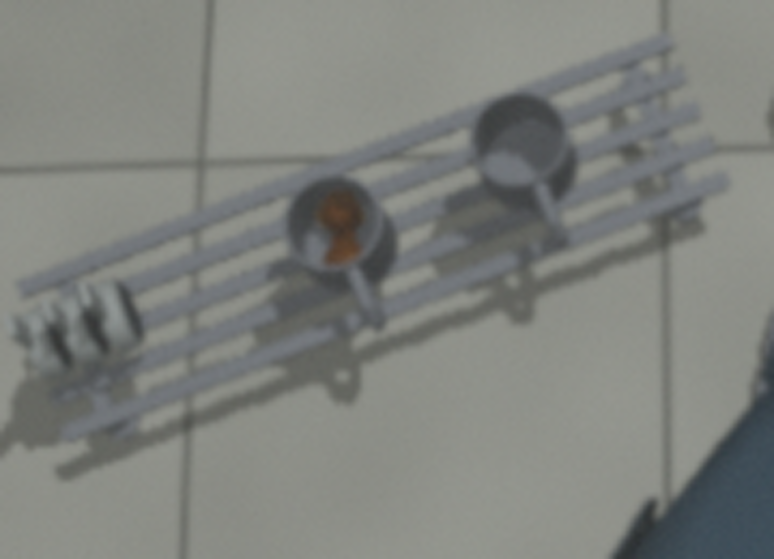

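View pics/s34f.png

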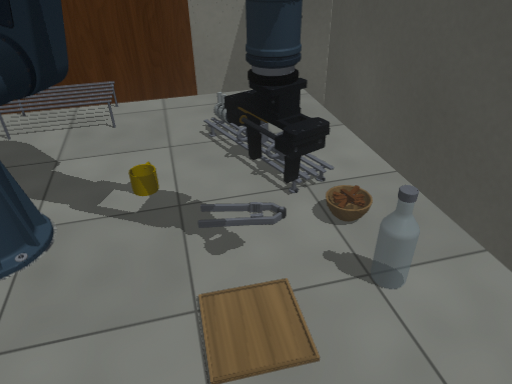

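The tin with both nuts stands beside the mate, both handles to the front, and the tray is empty. One clear side view for uprightness, and numbers.

>>> arm_command([
  [[0,0,0,-1,0,-4,8.6],[0,0,0,0,0,-4,8.6],[0,0,0,0,0,-4,8.6],[0,0,0,0,0,-4,8.6],[0,0,0,0,0,-2,8.6],[0,0,0,0,0,0,8.6],[0,0,0,0,0,0,8.6]],
])

```text
clock: 56.8
tcp_pos: [0.3744, -0.2308, 0.2011]
orientation: [-0.124, 0.696, 0.124, 0.696]
force: [-1.0, 0.5, -0.3]
width: 0.0861
```

```bash
python3 -c "
from h import *
s=camera('side');crop(s,180,80,330,190,5,'s35.png')
ctr=np.array([.62896,.23016]);a=.3554;x=np.array([np.cos(a),np.sin(a)]);y=np.array([-x[1],x[0]])
f=lambda u,v,z:onz('top',70+u/4.3,100+v/4.3,z)[:2]
for n,c,h in(('tin',(336,221),(370,306)),('mate',(520,137),(555,226))):
  C=f(*c,.1);H=f(*h,.08);d=H-C; print(n,C,'rack',(C-ctr)@x,(C-ctr)@y,'handle rel front',np.arctan2(d[1],d[0])%6.2832-a-np.pi)
"
```

```text
tin [0.62070319 0.24001681] rack -0.004310989418417705 0.01211391826692159 handle rel front 0.00555844747151113
mate [0.67231447 0.1256568 ] rack 0.004281637897434751 -0.11305837207665557 handle rel front 0.009451450681155382
```

View pics/s35.png

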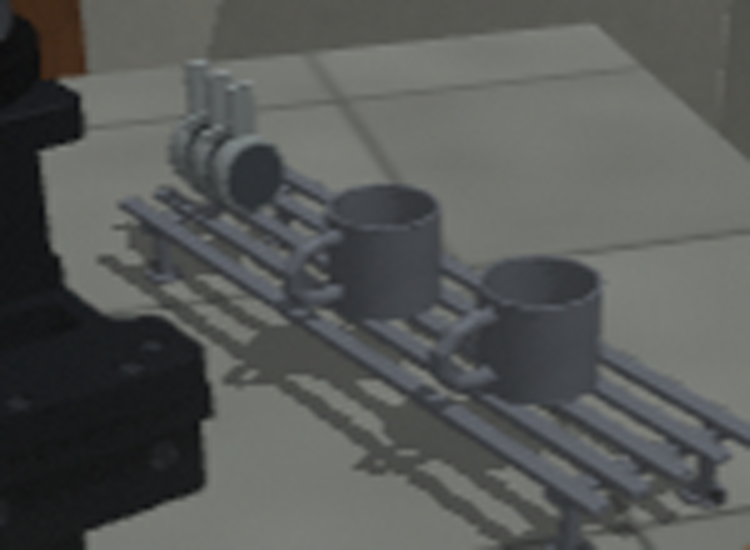

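Both tins stand upright on the slats with their handles to the front, and the robot is clear. Handing in.

```bash
python3 -c "
from plant import *
print(finish_job())"
```

```text
the job is handed in; nothing more can be done
None
```

I cracked the two nuts that were in the tray, one at a time, in the nutcracker. Both went into the steel tin, and the tin now stands on the rack beside its mate. I handed the job in at about 57 s; it reports no verdict.

**What the last checks showed:**
- **Nuts:** the handles closed to about 24 mm on each squeeze. A flap was clearly visible on both nuts, and both show in the tin from above. The tray is empty. I held the nuts with a 10 N grip setting.
- **Tin:** it stands upright on the slats, about 4 mm off the rack's centre line. It is 0.125 m from the mate, and its handle is within 0.01 rad of straight to the front.
- **Other things:** mate, bottle and peg bowl look unmoved in the pictures. I re-measured only the mate. The robot was clear of everything.

**What disagreed:**
- **Cameras:** the two views differed by a few millimetres throughout, so positions carry that error.
- **Nut direction:** my first seam readings were off by 0.2–0.3 rad. I corrected this for nut 2 before gripping it. Nut 1 went in slightly askew but still cracked.
- **Flap:** after the second drop, a sliver of nut flap showed through the tin's wall in the side view. I took it for a flap poking through in the picture, since both nuts showed inside the tin from above.

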